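Load the hanging board carrier and pass it on to the outgoing hooks

ROBOT

A 7-joint arm with a two-finger parallel gripper is mounted at the origin on the work surface; the furniture and walls round the work are solid. World frame = base frame: x ahead of the robot, y to its left, z up, the work surface at z = 0. Lengths are in m, angles in rad, forces in N, time in s.
With the tool pointing down it reaches from about 0.425 to 0.925 m from the base axis. Payload 6.8 kg.
Tool frame: the origin (TCP) lies midway between the tips of the shut fingers; the grasp point (between the pads) lies 19 mm behind it; z points along the fingers, y is the line along which they close (so a half turn about z gives the same grasp; the last joint's range is limited). The gripper opens to 85 mm and grips with 20 to 120 N. Pads are 22 mm wide; open, the fingers measure 114 mm over their backs; the gripper's body (76 mm by 85 mm) begins 54 mm behind the grasp point. The pads swing forward as they close: fully open they stand 13 mm farther back than shut.
Start: joints at [1.217, 0.477, 0.022, 1.555, -0.011, 1.109, -0.083], TCP at [0.164, -0.655, 0.231] pointing down, gripper open.
Joint ranges: [-2.96, 2.96], [-0.34, 2.1], [-1.41, 1.46], [0.24, 2.44], [-1.37, 4.51], [0.17, 1.92], [-2.96, 2.96]. Speed limits (rad/s): [2.39, 2.39, 3.14, 3.14, 3.14, 3.14, 3.14].

INTERFACE

Orientations are given as a rotation vector (axis times angle).
In Python, from bench import r gives the robot as it stands. The module is installed in compiled form; this text tells all that it offers.
- The arm moves only by the tool apply_moves, never from a script. Its argument "rows" is a list of rows, each a list of 6 numbers: the shift along the tool's x, y, z scaled (see below), then the turn, a rotation vector about the tool's x, y, z scaled (see below). A call has 1 to 5 rows; each row is the pose to reach, as a shift and turn from the pose commanded when the call began, along the tool's axes at that moment; what a row does not reach only later rows make up. The controller multiplies each number of a shift by 0.25 m and each number of a turn by 90 degrees. A row lasts 1/8 s, in which the tool goes at most 62.5 mm and 10.7 degrees, less where a joint would pass 70% of its speed; a pose out of reach is approached as far as the arm can. A call with a number of a shift or a turn outside -1 to 1 is refused whole. A call with a gripper value outside its range is refused whole. "claw" is the opening, from 0 (shut) to 1 (fully open), set as the call begins (left out, the last holds). The fingers move at their own pace and stop on an object; "newtons" is the grip in N (left out, the last holds). Time passes only in rows, so rows that repeat a pose let the fingers close. It gives the time, the measured TCP pose, the force, the opening and the grip force at its end, in the units of the state.
- r.get_obs(): the state, without advancing time (a new reading comes with each control period).
- r.grab_frame(name): name is "scene" or "top"; returns a dict with "pixels" (420x560x3 uint8, red, green, blue), "intrinsics" (3x3 intrinsics, pixels), "eye" and "attitude" of the camera in the world. Camera axes: x right, y up, looking along -z (the intrinsics and any distortion apply to the point x, -y, -z); pixel columns grow to the right and rows downward; lengths in m; the calibration is good to about 2 mm. A picture is of the moment at which its call begins. There is no depth.
- r.hand_in(): hands the job in; it is judged then, once.
Trained networks look in a picture, given as the dict that the camera call returned (one of the last four; its "shot" number tells which), for a name from the list of things; names that differ only in an ending like _2 or _b are one class to them, and where a whole thing is asked for, a point or a joint stands for the part that bears it (a point fixed in the world has none). Each returns a list of dicts, best first, with "conf" (0 to 1); they miss things now and then, are a little off and sometimes report something else, mostly with a low value. They report only what shows in the picture. A call takes as long as a camera call. They do not tell look-alikes from the thing itself.
- r.search_frame(picture, thing): "rect" ([left, top, width, height] in pixels, round what is visible of it).
- r.outline_of(picture, thing): "pixels" (420x560 bool, what is visible of it) and "rect" ([left, top, width, height] in pixels, round what is visible of it).
- r.landmark_of(picture, thing): "point" ([column, row] in pixels: a listed point, or the origin of a listed thing).
The state is a dict: "clock": time; "joints": joint angles; "qvel": joint speeds; "tau": joint torques, N m; "tcp_pos": TCP position; "orientation": TCP orientation; "contact_force": force on the tool from outside, world axes, zero at the start; "moment": the same for the moment, N m; "grip_width": finger opening in m; "gripper_force": force on a finger pad.
Only numpy, scipy, OpenCV 4.12 (cv2) and the standard library are available. Lean on these libraries where they do the work, as an engineer would, in place of code of your own. Each camera call takes 0.05 s, during which the arm holds its last target. There are 200 camera calls.

TASK

Load the repair kit into the carrier where it hangs on the yellow stand: draw every circuit board straight up out of the slotted rack and seat each in a slot of its own in the carrier, and stand the solder spool in the carrier's open pocket. Then lift the loaded carrier off the yellow hooks and hang it on both hooks of the blue stand, keeping it level and never setting it down on the way. Leave the blue wire spool, the small carton and the loupe where they are.

Things in the scene. Friction and masses are not known exactly. Their poses are not given: they have to be found in the camera images.
- rack: slotted rack fixed to the bench, dark base 116 (x) x 164 (y) x 6 mm with grey guide blocks to 57 mm high at both x ends; three slots 9 mm wide, at y = -46, 0 and +46 mm, running along x; boards stand on its base, 6 mm above the bench. Origin under its centre, z up
- board_a: plug-in circuit board, 60 g, standing upright in a rack slot at the start (may be absent): green plate 88 (x) x 5 (y) x 84 (z) mm with an aluminium bar 80 x 10 x 13 mm along its top edge (z 82 to 95 mm). Origin: middle of its bottom edge; x along the board, y its thickness, z up. Grip it from above across the 10 mm bar
- board_b: plug-in circuit board, 60 g, standing upright in a rack slot at the start (may be absent): green plate 88 (x) x 5 (y) x 84 (z) mm with an aluminium bar 80 x 10 x 13 mm along its top edge (z 82 to 95 mm). Origin: middle of its bottom edge; x along the board, y its thickness, z up. Grip it from above across the 10 mm bar
- board_c: plug-in circuit board, 60 g, standing upright in a rack slot at the start (may be absent): green plate 88 (x) x 5 (y) x 84 (z) mm with an aluminium bar 80 x 10 x 13 mm along its top edge (z 82 to 95 mm). Origin: middle of its bottom edge; x along the board, y its thickness, z up. Grip it from above across the 10 mm bar
- carrier: loose aluminium carrier, 0.42 kg, hanging level within 0.05 rad: tray 104 (x) x 264 (y) mm, floor 5 mm thick, walls 25 mm high. Origin under the centre of the floor; z up, x toward the stand it hangs on. Three slots at +y between white guide blocks (45 degree sloped tops up to 56 mm as lead-in), an open pocket at -y, an orange handle between
- hang_bar (a point): middle of the round bar, 8 mm thick, 250 mm long in y, by which the carrier hangs (carrier x = 80, y = 0, z = 112 mm); struts at y = +-75 mm hold it and must stay between the hooks. Below it a rubber bumper bar (to carrier x = 90, z 6 to 20 mm) leans on the uprights. Lift the carrier at least 25 mm to clear the hook tips. Axes as the carrier's
- handle (a point): middle of the orange grip of the carrier's handle, an upright plate 10 mm thick (carrier x), 30 mm wide (y), orange from z = 89 to 125 mm above the carrier's underside; this point is at carrier (0, -15, 110) mm. Grip it from above across the 10 mm. Axes as the carrier's
- slot_0 (a point): floor of carrier slot 0, its middle (carrier y = 32 mm, z = 5 mm); the slot is 9 mm wide in y, 98 mm long in x between the walls, its parallel sides 34 mm deep. Axes as the carrier's
- slot_1 (a point): floor of carrier slot 1, its middle (carrier y = 74 mm, z = 5 mm); the slot is 9 mm wide in y, 98 mm long in x between the walls, its parallel sides 34 mm deep. Axes as the carrier's
- slot_2 (a point): floor of carrier slot 2, its middle (carrier y = 116 mm, z = 5 mm); the slot is 9 mm wide in y, 98 mm long in x between the walls, its parallel sides 34 mm deep. Axes as the carrier's
- pocket (a point): middle of the floor of the carrier's pocket (carrier y = -93 mm, z = 5 mm); pocket 98 (x) x 71 (y) mm inside, walls 20 mm above its floor. Axes as the carrier's
- solder_spool: spool with black flanges and silvery solder, 58 mm in diameter, 52 mm high, 0.2 kg, standing on the bench on a flange. Origin: centre of its underside, z up
- stand_yellow: yellow loading stand, where the carrier hangs at the start. Fixed to the bench: dark base plate 66 x 250 x 10 mm, two square uprights 14 mm wide, 177 mm high, at y = +-105 mm, each with an upturned hook pointing to -x. Origin on the bench midway between the uprights; x points from the hooks to the stand, z up
- stand_blue: blue outgoing stand, empty at the start. Fixed to the bench: dark base plate 66 x 250 x 10 mm, two square uprights 14 mm wide, 177 mm high, at y = +-105 mm, each with an upturned hook pointing to -x. Origin on the bench midway between the uprights; x points from the hooks to the stand, z up
- blue_hang (a point): where the carrier's origin lies when it hangs level on the blue stand, bar touching the hook tips (stand x = -101, y = 0, z = 60 mm). Lowered with its origin 2 mm beyond this in +x, its bar enters both throats and the bumper still clears the uprights by 2 mm. Axes as the stand's
- blue_hooks (a point): middle between the blue hooks' throats at the height of their floors (stand x = -16, y = 0, z = 168 mm); hooks are 10 mm wide in y; each throat is 18 mm long in x, its upturned tip 8 mm thick, top 20 mm above the hook floor. Axes as the stand's. The yellow hooks are the same
- hookup_spool: blue wire spool, 48 mm in diameter, 30 mm high, a bystander; origin under its centre
- label_box: small white and green carton 45 x 62 x 28 mm, a bystander; origin under its centre
- loupe: black eye loupe 34 mm in diameter, 31 mm high, a bystander; origin under its centre
Mind the look-alikes: they are no part of the job. There is more than one size of the solder_spool; the one meant has the size given above.

How it is judged:
By the outcome, as a careful person would: the job done as asked, in the order asked, and still so for the second after the job is handed in, with the robot touching nothing.
Of board_a, board_b, board_c only 2 to 3 are there at a start; the rules pass over those that are not, and their reading is None.
At some moment in a run one of solder_spool may be knocked a few centimetres aside while the robot is not near it.
It also fails if it takes over 210 s, if anything falls off the work surface, if the arm or the gripper's body presses on something with over 40 N, if the wrist force passes 120 N, or if a joint passes its speed limit or range.

## Working session

There is one attempt and no reset: what is moved stays moved. The work goes in short steps, Python scripts to look and compute and a tool call to move; the robot and the scene stay as the last step left them, time stands still between calls to the robot, and variables do not carry over. Pictures are saved under pics/ and viewed, at most 14 in all, crops included, and the job is handed in when it is done.

Besides the shell and the picture viewer there is one more tool, called after "Request:" as name([rows], argument=value, ...), one row to a line, values as JSON. apply_moves: Moves the arm, as the interface text tells. Its arguments: {"type":"object","properties":{"rows":{"type":"array","items":{"type":"array","items":{"type":"number"}}},"claw":{"type":"number"},"newtons":{"type":"number"}},"required":["rows"]}

```bash
mkdir -p pics
cat > h.py <<'E'
import numpy as np, cv2
from scipy.spatial.transform import Rotation as R
from bench import r
def att(p):
    a=np.array(p['attitude'],float)
    return a if a.shape==(3,3) else R.from_rotvec(a).as_matrix()
def proj(p,X):
    c=(np.atleast_2d(X)-p['eye'])@att(p); q=np.c_[c[:,0],-c[:,1],-c[:,2]]
    q=q@np.array(p['intrinsics']).T; return q[:,:2]/q[:,2:]
def ray(p,uv,z):
    d=np.linalg.solve(np.array(p['intrinsics']),[uv[0],uv[1],1]); d=att(p)@[d[0],-d[1],-d[2]]
    e=np.array(p['eye']); return e+d*(z-e[2])/d[2]
def save(p,n,crop=None,s=1):
    im=p['pixels'][...,::-1]
    if crop: x,y,w,h=crop; im=im[y:y+h,x:x+w]
    cv2.imwrite('pics/'+n,cv2.resize(im,None,fx=s,fy=s,interpolation=cv2.INTER_CUBIC))
E
python3 - <<'E'
from h import *
np.set_printoptions(precision=4,suppress=True)
o=r.get_obs(); print({k:np.round(v,4) for k,v in o.items()})
for n in('scene','top'):
    p=r.grab_frame(n); save(p,n+'0.png'); print(n,{k:p[k] for k in p if k!='pixels'})
    for t in['rack','board_a','carrier','hang_bar','handle','slot_0','slot_1','slot_2','pocket','solder_spool','stand_yellow','stand_blue','blue_hang','blue_hooks','hookup_spool','label_box','loupe']:
        print(t,[(np.round(d['point'],1).tolist(),round(d['conf'],2)) for d in r.landmark_of(p,t)])
E
```

```text
{'clock': np.float64(0.0), 'joints': array([ 1.2169,  0.4778,  0.0223,  1.5564, -0.0115,  1.1093, -0.0831]), 'qvel': array([ 0.0005,  0.0007,  0.0003, -0.0015, -0.    ,  0.0015, -0.0011]), 'tau': array([  0.0007, -59.6436,   1.6083, -28.1186,   0.0125,   0.0094,
        -0.    ]), 'tcp_pos': array([ 0.1641, -0.6541,  0.2303]), 'orientation': array([-3.1161, -0.385 ,  0.0005]), 'contact_force': array([-1.2047,  0.2264, -0.4879]), 'moment': array([-0.0229,  0.0521, -0.0612]), 'gripper_force': np.float64(0.0), 'grip_width': np.float64(0.0856)}
scene {'intrinsics': array([[445.865 ,   0.    , 274.6799],
       [  0.    , 445.865 , 205.4152],
       [  0.    ,   0.    ,   1.    ]]), 'eye': array([-0.0503,  0.7366,  0.5851]), 'attitude': array([ 0.4605, -1.3744, -2.1704]), 'shot': 1}
rack [([275.8, 282.7], 0.7)]
board_a [([281.4, 272.9], 0.69)]
carrier [([184.9, 261.7], 0.65)]
hang_bar [([159.0, 204.8], 0.73), ([275.1, 277.9], 0.62)]
handle [([188.7, 215.5], 0.85)]
slot_0 [([173.8, 267.3], 0.78), ([156.9, 272.4], 0.65), ([141.5, 285.7], 0.58)]
slot_1 [([173.8, 267.3], 0.78), ([156.9, 272.4
[... 934 characters left out ...]
.81), ([206.0, 185.6], 0.75), ([217.0, 183.6], 0.68)]
slot_1 [([192.3, 181.4], 0.81), ([206.0, 185.6], 0.75), ([217.0, 183.6], 0.68)]
slot_2 [([192.3, 181.4], 0.81), ([206.0, 185.6], 0.75), ([217.0, 183.6], 0.68)]
pocket [([253.3, 182.9], 0.92), ([216.7, 183.9], 0.52)]
solder_spool [([181.1, 231.0], 0.75), ([215.8, 241.2], 0.69), ([241.1, 270.7], 0.64)]
stand_yellow [([228.7, 160.2], 0.87)]
stand_blue [([341.4, 164.7], 0.88), ([226.5, 156.9], 0.62)]
blue_hang [([223.5, 183.5], 0.25)]
blue_hooks [([347.6, 157.1], 0.62)]
hookup_spool [([365.3, 248.8], 0.78), ([225.1, 185.3], 0.59)]
label_box [([389.8, 251.7], 0.82)]
loupe [([390.6, 251.8], 0.72), ([268.7, 234.4], 0.56), ([346.3, 267.2], 0.37)]
```

Run:
```python
import cv2
a=cv2.imread('pics/top0.png')[110:310,130:430]; cv2.imwrite('pics/t1.png',cv2.resize(a,(800,533),interpolation=2))
a=cv2.imread('pics/scene0.png')[120:380,100:450]; cv2.imwrite('pics/s1.png',cv2.resize(a,(800,594),interpolation=2))
```

```text
(no output)
```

View pics/t1.png

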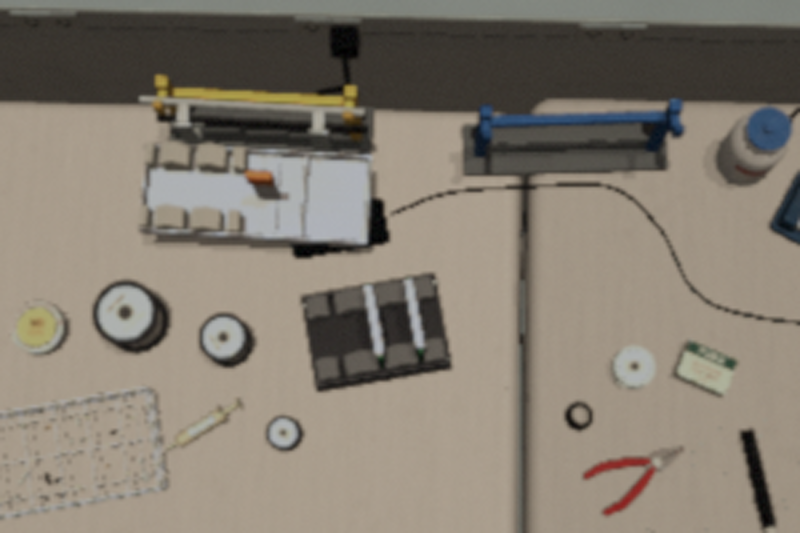

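View pics/s1.png

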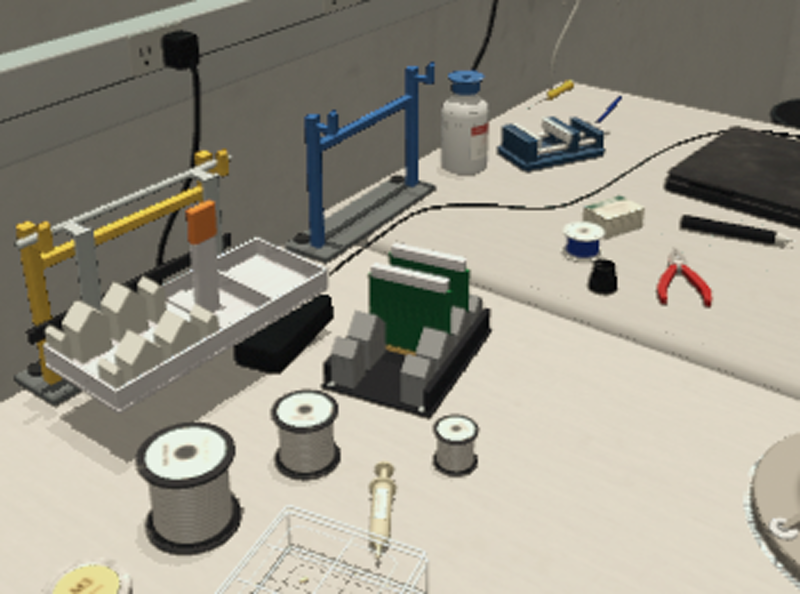

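Run:
```python
from h import *
np.set_printoptions(precision=4,suppress=True)
T=r.grab_frame('top'); S=r.grab_frame('scene')
for n,p,L in(('top',T,dict(handle=((227.3,176.3),.17),pocket=((253.3,182.9),.065),s2=((192.3,181.4),.065),s1=((206,185.6),.065),s0=((217,183.6),.065),spA=((181.1,231),0),spB=((215.8,241.2),0),spC=((241.1,270.7),0),rack=((272,236.7),0),blue=((341.4,164.7),0),bh=((347.6,157.1),.168),hs=((365.3,248.8),0),yel=((228.7,160.2),0))),
 ('scene',S,dict(handle=((188.7,215.5),.17),pocket=((215.4,243.3),.065),s0=((173.8,267.3),.065),s1=((156.9,272.4),.065),s2=((141.5,285.7),.065),spB=((232.9,317.5),0),spA=((183.5,344.6),0),spC=((299.1,319.8),0),rack=((275.8,282.7),0),blue=((260.2,217.1),0),bh=((265.6,163.1),.168)))):
    for k,(uv,z) in L.items(): print(n,k,ray(p,uv,z)[:2])
for n,p in(('top',T),('scene',S)):
  for d in r.outline_of(p,'solder_spool'):
    m=d['pixels']; x,y,w,h=d['rect']; c=ray(p,(x+w/2,y+h/2),.026)
    print(n,d['rect'],round(d['conf'],2),c, 'width mm', 1000*w*np.linalg.norm(c-p['eye'])/p['intrinsics'][0,0])
```

```text
top handle [0.5974 0.1659]
top pocket [0.6055 0.0966]
top s2 [0.6058 0.2874]
top s1 [0.5933 0.2438]
top s0 [0.6006 0.2098]
top spA [0.4582 0.3257]
top spB [0.4282 0.2133]
top spC [0.337 0.129]
top rack [0.4469 0.0351]
top blue [ 0.69  -0.185]
top bh [ 0.6647 -0.1855]
top hs [ 0.4156 -0.2612]
top yel [0.6965 0.1846]
scene handle [0.5931 0.1735]
scene pocket [0.5986 0.0964]
scene s0 [0.6001 0.2225]
scene s1 [0.614  0.2564]
scene s2 [0.6017 0.3056]
scene spB [0.4456 0.2135]
scene spA [0.4687 0.3256]
scene spC [0.3341 0.141 ]
scene rack [0.447 0.066]
scene blue [ 0.6789 -0.1722]
scene bh [ 0.6621 -0.1803]
top [204.9, 229.4, 18.4, 18.8] 0.82 [0.4322 0.2154 0.026 ] width mm 58.22558745638487
top [162.7, 214.2, 29.2, 27.1] 0.6 [0.4643 0.3329 0.026 ] width mm 93.8108866817152
top [232.7, 265.1, 7.5, 12.1] 0.6 [0.3333 0.1411 0.026 ] width mm 23.45892862568539
scene [291.6, 298.6, 18.6, 30.9] 0.83 [0.3236 0.1513 0.026 ] width mm 37.193250854746445
scene [160.8, 304.8, 44.0, 57.1] 0.73 [0.4684 0.3244 0.026 ] width mm 85.54773965188939
scene [218.5, 289.9, 31.0, 39.0] 0.62 [0.438 0.217 0.026] width mm 62.99596676034915
```

Run:
```python
import cv2
a=cv2.imread('pics/top0.png')[135:260,175:305]; cv2.imwrite('pics/t2.png',cv2.resize(a,None,fx=4.8,fy=4.8,interpolation=2))
a=cv2.imread('pics/scene0.png')[180:310,105:325]; cv2.imwrite('pics/s2.png',cv2.resize(a,None,fx=3.6,fy=3.6,interpolation=2))
```

```text
(no output)
```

View pics/t2.png

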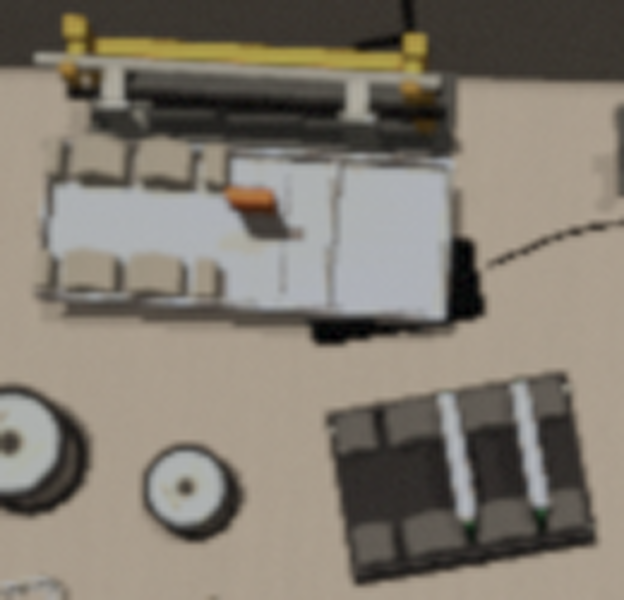

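View pics/s2.png

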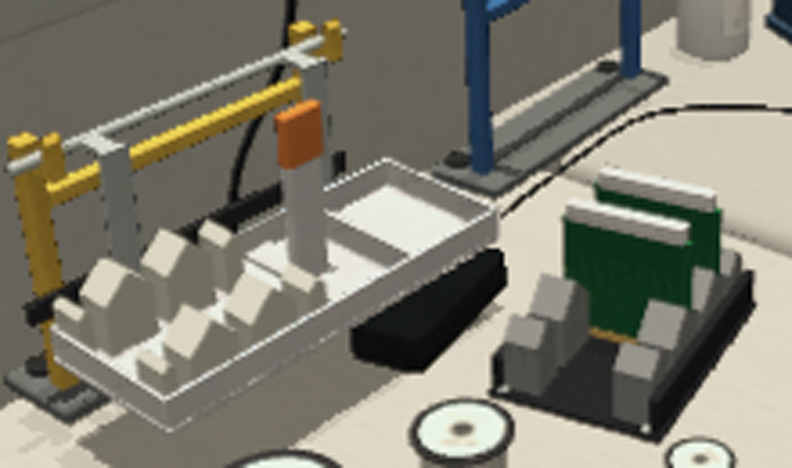

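```bash
cat > fit.py <<'E'
from h import *
from scipy.optimize import least_squares
np.set_printoptions(precision=4,suppress=True)
def fit(obs,x0,free=4,tilt=False):
    # obs: (cam, local mm, pixel); x = x,y,z,yaw(,roll,pitch)
    def Tf(x,l):
        a=[x[3]]+(list(x[4:6]) if len(x)>4 else [0,0])
        return R.from_euler('ZYX',a).apply(np.array(l)/1000.)+x[:3]
    f=lambda x:np.concatenate([(proj(c,Tf(x,l))[0]-uv) for c,l,uv in obs])
    s=least_squares(f,x0,loss='soft_l1')
    return s.x,f(s.x).reshape(-1,2)
cv=lambda uv,s,o:(np.array(uv)+.5)/s-.5+np.array(o)
E
python3 - <<'E'
from fit import *
T=r.grab_frame('top'); S=r.grab_frame('scene')
t=lambda l,uv:(T,l,cv(uv,4.8,(175,135))); s=lambda l,uv:(S,l,cv(uv,3.6,(105,180)))
car=[t((-52,-132,25),(448,319)),t((52,-132,25),(451,161)),t((80,125,112),(36,58)),t((80,-125,112),(440,81)),
 s((-52,132,25),(168,404)),s((52,132,25),(54,340)),s((-52,-132,25),(497,212)),s((52,-132,25),(388,160)),s((-52,132,0),(172,430)),s((-52,-132,0),(496,240)),s((80,125,112),(14,167)),s((80,-125,112),(341,36))]
x,e=fit(car,[.6,.19,.06,0]); print('carrier',x);print(e)
x,e=fit(car,[.6,.19,.06,0,0,0]); print('carrier6',x)
print(R.from_euler('ZYX',x[3:]).apply(np.array([[0,32,5],[0,74,5],[0,116,5],[0,-93,5],[0,-15,110]])/1000)+x[:3])
rk=[t((58,82,6),(330,412)),t((58,-82,6),(566,375)),t((-58,-82,6),(595,540)),t((-58,82,6),(358,580)),s((58,82,6),(494,386)),s((-58,82,6),(655,430)),s((-58,-82,6),(752,285))]
x,e=fit(rk,[.44,.04,0,0]); print('rack',x);print(e)
b=[t((40,0,101),(446,393)),t((-40,0,101),(467,520))]
b0=b+[s((40,5,101),(567,206)),s((-40,5,101),(690,229))]
b1=[t((40,0,101),(520,381)),t((-40,0,101),(541,506)),s((40,5,101),(600,171)),s((-40,5,101),(716,194))]
for q in(b0,b1):
    x,e=fit(q,[.44,.04,0,0]); print('board',x);print(e)
q=[(T,(0,0,0),T['intrinsics'][:2,2])]
save(T,'t3.png',(290,135,130,100),6); save(S,'s3.png',(215,120,90,120),5)
E
```

```text
carrier [ 0.6039  0.1828  0.0531 -0.0321]
[[-1.289  -0.5922]
 [ 0.2046 -0.2718]
 [-0.0587 -0.5464]
 [-0.1843 -0.8394]
 [ 0.0665 -0.8603]
 [-0.4152 -1.88  ]
 [ 1.4433 -1.3484]
 [ 0.101   0.3933]
 [ 0.5636  2.5989]
 [ 2.098   0.1933]
 [-1.245   3.1673]
 [ 0.4184  0.383 ]]
carrier6 [ 0.6054  0.1831  0.0535 -0.0262 -0.0335  0.0141]
[[0.606  0.215  0.059 ]
 [0.6071 0.257  0.0596]
 [0.6082 0.299  0.0602]
 [0.6028 0.0901 0.0572]
 [0.6013 0.1667 0.1632]]
rack [0.4569 0.039  0.0017 0.2059]
[[-1.0466 -0.3386]
 [ 0.3508 -1.7533]
 [ 1.0648 -0.6146]
 [-0.8222  0.4207]
 [-1.8883 -0.9002]
 [ 1.9209  0.2063]
 [ 1.7451  2.1282]]
board [ 0.4542  0.04   -0.0025  0.2224]
[[-0.4188  0.2481]
 [ 0.3024 -0.3372]
 [ 0.4368 -0.3541]
 [-0.3155  0.3351]]
board [ 0.4639 -0.0059 -0.0014  0.1999]
[[-0.2583 -0.1549]
 [ 0.0294 -0.2517]
 [ 0.2371 -0.2176]
 [ 0.1132  0.2715]]
```

View pics/t3.png

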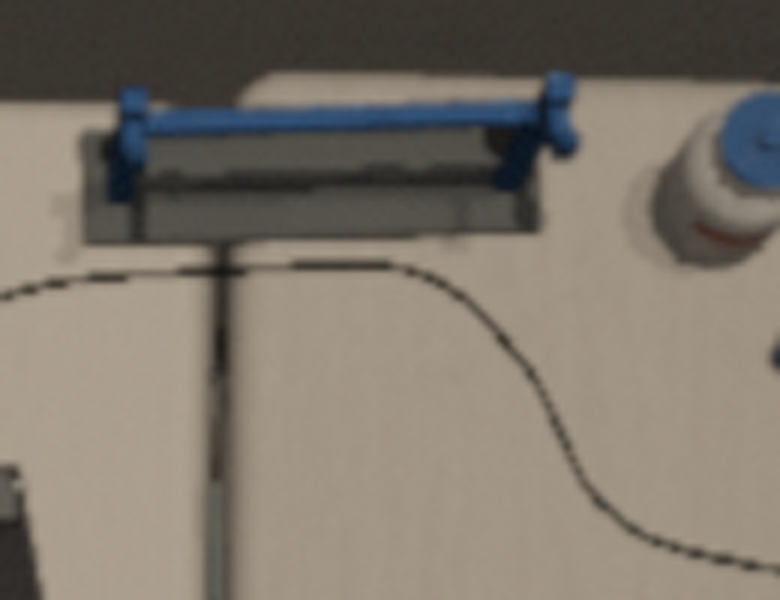

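View pics/s3.png

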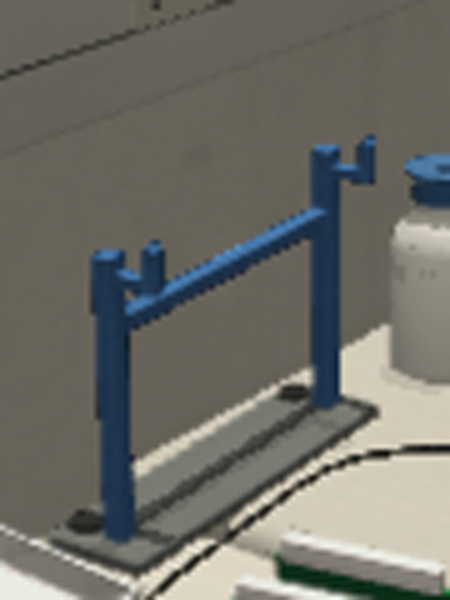

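```bash
cat >> h.py <<'E'
def tool(psi,pitch=0):
    c,s=np.cos(psi),np.sin(psi)
    return np.array([[c,s,0],[s,-c,0],[0,0,-1.]])
def go(pos,psi,Rw=None):
    o=r.get_obs(); R0=R.from_rotvec(o['orientation']).as_matrix()
    Rt=tool(psi) if Rw is None else Rw
    sh=R0.T@(np.array(pos)-o['tcp_pos']); tn=R.from_matrix(R0.T@Rt).as_rotvec()
    print('rows',np.round(np.r_[sh/.25,tn/(np.pi/2)],4).tolist(),'dist',np.linalg.norm(sh))
E
python3 - <<'E'
from fit import *
T=r.grab_frame('top'); S=r.grab_frame('scene')
t=lambda l,uv:(T,l,cv(uv,6,(290,135))); s=lambda l,uv:(S,l,cv(uv,5,(215,120)))
o=[t((0,105,177),(133,98)),t((0,-105,177),(560,83)),t((-29,105,188),(132,143)),t((-29,-105,188),(566,135)),
s((0,105,177),(109,254)),s((0,-105,177),(326,150)),s((-29,105,188),(153,246)),s((-29,-105,188),(367,140)),s((-7,98,10),(125,540)),s((-7,-112,10),(334,407))]
x,e=fit(o,[.69,-.18,0,0]);print(x);print(e)
go([.5,-.35,.25],.21)
E
```

```text
[ 0.6868 -0.1831 -0.0046  0.054 ]
[[-0.4034 -0.4433]
 [-0.3196 -0.0158]
 [ 0.3494  0.4389]
 [ 0.0526 -0.3252]
 [-0.4843  0.4899]
 [-0.2211  0.0111]
 [-0.5171  0.2247]
 [-0.0769  0.0591]
 [ 2.4773 -0.451 ]
 [ 1.3572 -0.4104]]
rows [1.5992, -0.8557, -0.0748, 0.0, -0.0, 0.0227] dist 0.453820030851269
```

Request:
apply_moves([
  [0.25,-0.13,0,0,0,0],
  [0.5,-0.27,0,0,0,0.01],
  [0.75,-0.4,-0.03,0,0,0.02],
  [1.0,-0.53,-0.05,0,0,0.02],
  [1.0,-0.53,-0.05,0,0,0.02],
], claw=0.4, newtons=40)

```text
clock: 2.82
tcp_pos: [0.3779, -0.4623, 0.2444]
orientation: [-3.123, -0.343, -0.003]
contact_force: [0.3, 0.2, 0.3]
grip_width: 0.0341
gripper_force: 0.0
```

```bash
python3 -c "
from h import *
go([.465,-.006,.19],.21)"
```

```text
rows [0.7363, -1.7059, 0.2187, 0.0, -0.0011, 0.0057] dist 0.4677096975266075
```

Request:
apply_moves([
  [0.1,-0.23,0,0,0,0],
  [0.2,-0.46,0,0,0,0],
  [0.3,-0.69,0,0,0,0],
  [0.4,-0.9,0,0,0,0.006],
  [0.43,-1.0,0.1,0,0,0.006],
])

```text
clock: 3.45
tcp_pos: [0.4288, -0.1952, 0.2205]
orientation: [3.123, 0.328, 0.008]
contact_force: [-0.4, -0.4, -0.7]
grip_width: 0.0343
gripper_force: 0.0
```

```bash
python3 -c "
from h import *
go([.465,-.006,.16],.21)"
```

```text
rows [0.2979, -0.7106, 0.2418, 0.0014, -0.003, -0.0004] dist 0.2018823183771335
```

Request:
apply_moves([
  [0.1,-0.23,0,0.0014,-0.003,0],
  [0.2,-0.46,0.1,0.0014,-0.003,0],
  [0.298,-0.711,0.2,0.0014,-0.003,0],
  [0.298,-0.711,0.242,0.0014,-0.003,0],
  [0.298,-0.711,0.242,0.0014,-0.003,0],
])

```text
clock: 4.08
tcp_pos: [0.4625, -0.0079, 0.1576]
orientation: [-3.122, -0.326, 0.011]
contact_force: [-0.2, -1.1, 0.0]
grip_width: 0.034
gripper_force: 0.0
```

```bash
python3 -c "
from h import *
go([.465,-.006,.0755],.21)
S=r.grab_frame('scene'); T=r.grab_frame('top'); save(S,'s4.png',(230,150,130,140),4)
save(T,'t4.png',(240,190,90,90),4)
import cv2,numpy as np
a=cv2.imread('pics/s4.png'); b=cv2.imread('pics/t4.png'); b=cv2.copyMakeBorder(b,0,a.shape[0]-b.shape[0],0,0,0)
o=np.hstack([a,b]); cv2.imwrite('pics/c4.png',cv2.resize(o,None,fx=.9,fy=.9))
"
```

```text
rows [0.0134, -0.0044, 0.3283, -0.0019, 0.0042, -0.0013] dist 0.08216122572403407
```

View pics/c4.png

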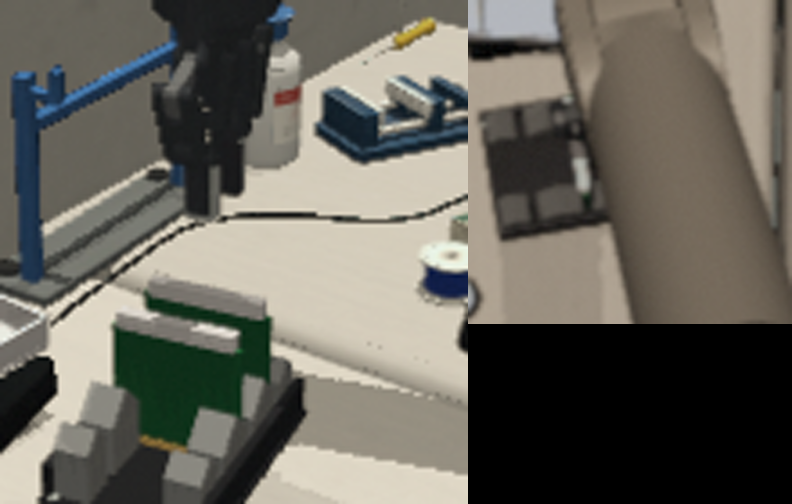

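Request:
apply_moves([
  [0.006,-0.002,0.1,0,0.002,0],
  [0.006,-0.002,0.22,0,0.002,0],
  [0.006,-0.002,0.325,0,0.002,0],
  [0.006,-0.002,0.325,0,0.002,0],
  [0.006,-0.002,0.325,0,0.002,0],
])

```text
clock: 4.8
tcp_pos: [0.465, -0.009, 0.0783]
orientation: [-3.124, -0.319, 0.0]
contact_force: [0.4, -0.2, 0.0]
grip_width: 0.0344
gripper_force: 0.0
```

```bash
python3 -c "
from h import *
go([.465,-.006,.0755],.21); print(r.get_obs()['contact_force'],r.get_obs()['joints'])
S=r.grab_frame('scene'); save(S,'s5.png',(240,180,90,90),6)
"
```

```text
rows [0.0024, -0.0115, 0.0111, -0.001, -0.0001, -0.0042] dist 0.004043770246045343
[ 0.40584547 -0.23808294  0.03491557] [ 0.17078465  0.38240538 -0.33654656  2.15488484  0.20686614  0.63411366
 -1.6779779 ]
```

View pics/s5.png

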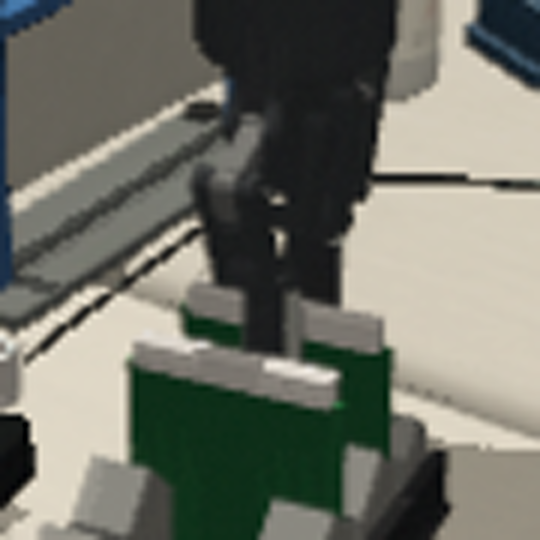

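Request:
apply_moves([
  [0,-0.008,0.011,0,0,-0.004],
  [0,-0.008,0.011,0,0,-0.004],
  [0,-0.008,0.011,0,0,-0.004],
  [0,-0.008,0.011,0,0,-0.004],
  [0,-0.008,0.011,0,0,-0.004],
], claw=0, newtons=40)

```text
clock: 5.48
tcp_pos: [0.4642, -0.0059, 0.075]
orientation: [-3.122, -0.331, 0.001]
contact_force: [-1.4, 0.7, 6.0]
grip_width: 0.0095
gripper_force: 40.7
```

Request:
apply_moves([
  [0,0,-0.1,0,0,0],
  [0,0,-0.3,0,0,0],
  [0,0,-0.5,0,0,0],
  [0,0,-0.7,0,0,0],
  [0,0,-0.82,0,0,0],
])

```text
clock: 6.1
tcp_pos: [0.4645, -0.0065, 0.2819]
orientation: [-3.123, -0.331, -0.002]
contact_force: [1.4, -0.4, -0.6]
grip_width: 0.0087
gripper_force: 39.8
```

```bash
python3 -c "
from h import *
print(r.get_obs()['contact_force'])
go([.607,.299,.29],-.03)
"
```

```text
[ 1.42035383 -0.44433297 -0.625448  ]
rows [0.8134, -1.0753, -0.03, -0.0009, -0.0007, 0.1536] dist 0.3371703260471342
```

Request:
apply_moves([
  [0.14,-0.18,0,0,0,0.03],
  [0.28,-0.37,0,0,0,0.06],
  [0.42,-0.56,0,0,0,0.09],
  [0.56,-0.74,0,0,0,0.12],
  [0.7,-0.93,0,0,0,0.15],
])

```text
clock: 6.72
tcp_pos: [0.5871, 0.2585, 0.2792]
orientation: [-3.14, 0.042, 0.004]
contact_force: [1.4, 0.1, -1.0]
grip_width: 0.0093
gripper_force: 39.8
```

```bash
python3 -c "
from h import *
go([.607,.299,.29],-.03)
"
```

```text
rows [0.0751, -0.1641, -0.0434, -0.0006, 0.0015, 0.0021] dist 0.0464046738656387
```

Request:
apply_moves([
  [0.075,-0.164,0,0,0,0.002],
  [0.075,-0.164,0.15,0,0,0.002],
  [0.075,-0.164,0.315,0,0,0.002],
  [0.075,-0.164,0.315,0,0,0.002],
  [0.075,-0.164,0.315,0,0,0.002],
])

```text
clock: 7.35
tcp_pos: [0.6067, 0.2985, 0.2024]
orientation: [-3.139, 0.044, 0.001]
contact_force: [0.5, 0.2, 0.3]
grip_width: 0.0094
gripper_force: 39.8
```

```bash
python3 -c "
from h import *
go([.607,.299,.131],-.03)
S=r.grab_frame('scene'); save(S,'s6.png',(100,150,130,150),4)
"
```

```text
rows [0.0014, -0.0014, 0.2856, -0.0017, 0.0004, 0.0014] dist 0.07139087760332702
```

View pics/s6.png

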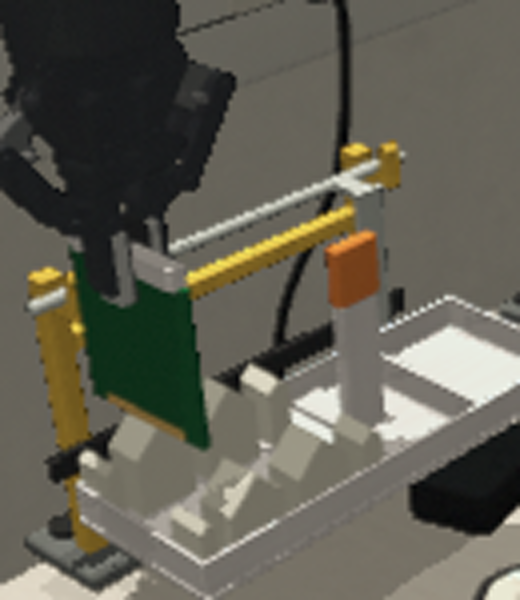

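Request:
apply_moves([
  [0,0,0.05,0,0,0],
  [0,0,0.1,0,0,0],
  [0,0,0.14,0,0,0],
  [0,0,0.17,0,0,0],
  [0,0,0.18,0,0,0],
])

```text
clock: 8.02
tcp_pos: [0.6057, 0.2981, 0.155]
orientation: [-3.14, 0.043, 0.005]
contact_force: [-1.0, 0.1, -1.2]
grip_width: 0.009
gripper_force: 39.8
```

```bash
python3 -c "
from h import *
o=r.get_obs(); print(o['contact_force'],o['moment'],o['tcp_pos'])
S=r.grab_frame('scene'); save(S,'s7.png',(100,150,130,150),4)
"
```

```text
[-0.96121233  0.08800919 -1.17474375] [0.02414391 0.03177782 0.0156071 ] [0.60565547 0.29808131 0.15501328]
```

View pics/s7.png

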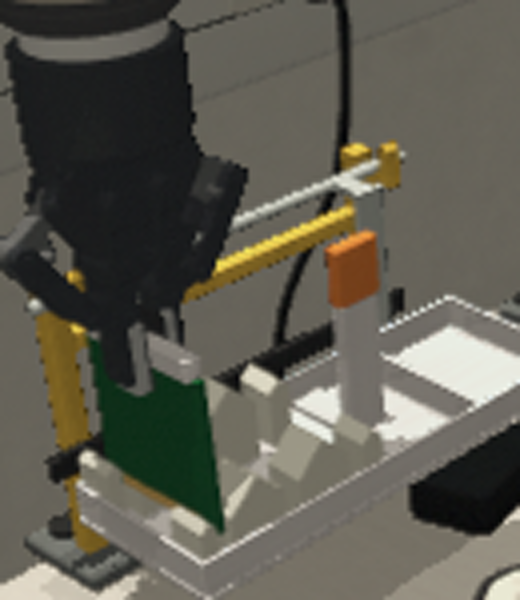

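Request:
apply_moves([
  [0.002,0,0.03,0,0,0],
  [0.002,0,0.06,0,0,0],
  [0.002,0,0.08,0,0,0],
  [0.002,0,0.09,0,0,0],
  [0.002,0,0.09,0,0,0],
])

```text
clock: 8.7
tcp_pos: [0.6064, 0.2982, 0.1332]
orientation: [-3.14, 0.043, 0.003]
contact_force: [0.3, -0.2, -0.4]
grip_width: 0.0092
gripper_force: 39.8
```

Request:
apply_moves([
  [0,0,0.004,0,0,0],
  [0,0,0.008,0,0,0],
  [0,0,0.012,0,0,0],
  [0,0,0.012,0,0,0],
  [0,0,0.012,0,0,0],
])

```text
clock: 9.32
tcp_pos: [0.6065, 0.2989, 0.132]
orientation: [-3.139, 0.043, 0.001]
contact_force: [-2.6, -1.2, 8.1]
grip_width: 0.0093
gripper_force: 41.0
```

Request:
apply_moves([
  [0,0,-0.004,0,0,0],
  [0,0,-0.004,0,0,0],
  [0,0,-0.004,0,0,0],
  [0,0,-0.004,0,0,0],
], claw=0.3)

```text
clock: 9.82
tcp_pos: [0.6064, 0.2982, 0.1311]
orientation: [-3.14, 0.043, 0.003]
contact_force: [-0.3, 0.6, 0.4]
grip_width: 0.0259
gripper_force: 0.0
```

Request:
apply_moves([
  [0,0,-0.1,0,0,0],
  [0,0,-0.3,0,0,0],
  [0,0,-0.5,0,0,0],
  [0,0,-0.6,0,0,0],
  [0,0,-0.6,0,0,0],
])

```text
clock: 10.45
tcp_pos: [0.6077, 0.2988, 0.2839]
orientation: [-3.137, 0.043, -0.003]
contact_force: [0.3, 0.4, -0.3]
grip_width: 0.0254
gripper_force: 0.0
```

```bash
python3 -c "
from h import *
go([.4548,.0397,.28],.21); go([.4548,.0397,.16],.21)
"
```

```text
rows [-0.5827, 1.0528, 0.0101, -0.0025, -0.0016, -0.1513] dist 0.300840691391437
rows [-0.5837, 1.0548, 0.4901, -0.0025, -0.0016, -0.1513] dist 0.3253381269377448
```

Request:
apply_moves([
  [-0.11,0.2,0,0,0,-0.03],
  [-0.22,0.4,0,0,0,-0.06],
  [-0.33,0.6,0,0,0,-0.09],
  [-0.44,0.8,0,0,0,-0.12],
  [-0.55,0.99,0,0,0,-0.15],
], claw=0.4)

```text
clock: 11.08
tcp_pos: [0.4606, 0.0522, 0.2797]
orientation: [-3.123, -0.327, 0.006]
contact_force: [0.3, -0.8, 0.4]
grip_width: 0.0337
gripper_force: 0.0
```

```bash
python3 -c "
from h import *
go([.4548,.0397,.125],.21)
S=r.grab_frame('scene'); save(S,'s8.png',(100,150,230,150),3.4)
"
```

```text
rows [-0.0307, 0.0457, 0.6188, -0.0014, 0.0024, -0.0008] dist 0.15530616455272037
```

View pics/s8.png

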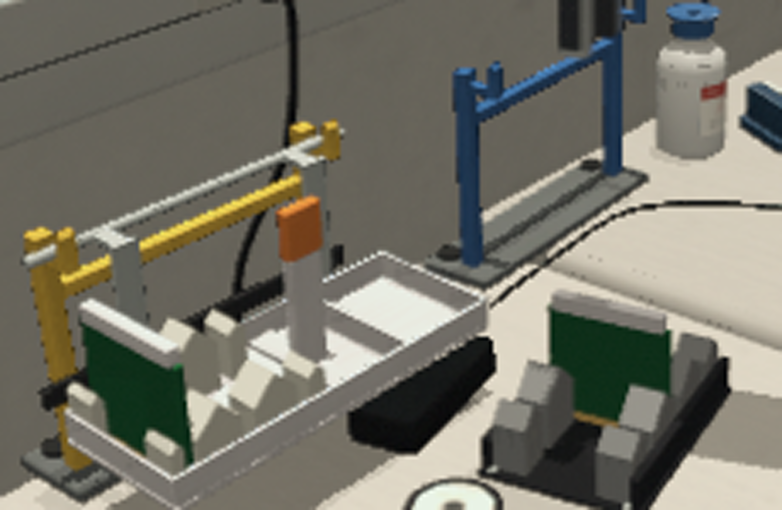

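Board seated in the outermost slot (crop 130,380); the second board stands in the rack's middle slot (610,350). Going for it.

Request:
apply_moves([
  [-0.03,0.045,0,0,0,0],
  [-0.031,0.046,0.2,0,0,0],
  [-0.031,0.046,0.4,0,0,0],
  [-0.031,0.046,0.6,0,0,0],
  [-0.031,0.046,0.62,0,0,0],
])

```text
clock: 11.75
tcp_pos: [0.4544, 0.0424, 0.123]
orientation: [-3.121, -0.329, 0.014]
contact_force: [0.5, -0.3, 0.3]
grip_width: 0.0343
gripper_force: 0.0
```

```bash
python3 -c "
from h import *
go([.4548,.0397,.0755],.21)"
```

```text
rows [0.0009, 0.0115, 0.1901, -0.0025, 0.0056, -0.0001] dist 0.04761560959288963
```

Request:
apply_moves([
  [0.001,0.009,0.05,0,0.004,0],
  [0.001,0.009,0.12,0,0.004,0],
  [0.001,0.009,0.19,0,0.004,0],
  [0.001,0.009,0.19,0,0.004,0],
  [0.001,0.009,0.19,0,0.004,0],
])

```text
clock: 12.38
tcp_pos: [0.4587, 0.0399, 0.0798]
orientation: [-3.122, -0.326, -0.011]
contact_force: [0.3, -0.5, -0.2]
grip_width: 0.034
gripper_force: 0.0
```

Request:
apply_moves([
  [0,0,0,0,0,0],
  [0,0,0,0,0,0],
  [0,0,0,0,0,0],
  [0,0,0,0,0,0],
  [0,0,0,0,0,0],
], claw=0)

```text
clock: 13.0
tcp_pos: [0.4583, 0.04, 0.0796]
orientation: [-3.122, -0.326, -0.01]
contact_force: [-1.4, -0.0, 7.2]
grip_width: 0.009
gripper_force: 40.7
```

Request:
apply_moves([
  [0,0,-0.1,0,0,0],
  [0,0,-0.3,0,0,0],
  [0,0,-0.5,0,0,0],
  [0,0,-0.7,0,0,0],
  [0,0,-0.82,0,0,0],
])

```text
clock: 13.62
tcp_pos: [0.4572, 0.0393, 0.2865]
orientation: [-3.122, -0.326, -0.012]
contact_force: [0.1, 0.0, -1.3]
grip_width: 0.0091
gripper_force: 39.7
```

```bash
python3 -c "
from h import *
go([.6085,.2568,.285],-.03)"
```

```text
rows [0.7717, -0.7264, 0.0133, -0.0015, -0.005, 0.1516] dist 0.26496841098694696
```

Request:
apply_moves([
  [0.16,-0.15,0,0,0,0.03],
  [0.33,-0.31,0,0,0,0.06],
  [0.5,-0.47,0,0,-0.004,0.09],
  [0.67,-0.63,0,0,-0.005,0.12],
  [0.772,-0.726,0,-0.001,-0.005,0.152],
])

```text
clock: 14.25
tcp_pos: [0.6086, 0.2592, 0.2844]
orientation: [-3.14, 0.048, 0.007]
contact_force: [0.6, -0.6, -1.6]
grip_width: 0.0086
gripper_force: 39.7
```

```bash
python3 -c "
from h import *
go([.6085,.2568,.205],-.03)"
```

```text
rows [0.0012, 0.0101, 0.3177, -0.001, 0.0028, -0.0004] dist 0.07947341457017881
```

Request:
apply_moves([
  [0.001,0.006,0.05,0,0.002,0],
  [0.001,0.006,0.2,0,0.002,0],
  [0.001,0.006,0.318,0,0.002,0],
  [0.001,0.006,0.318,0,0.002,0],
  [0.001,0.006,0.318,0,0.002,0],
])

```text
clock: 14.88
tcp_pos: [0.6083, 0.2547, 0.2067]
orientation: [-3.14, 0.049, -0.001]
contact_force: [-0.3, -0.5, -1.4]
grip_width: 0.0089
gripper_force: 39.7
```

```bash
python3 -c "
from h import *
go([.6085,.2568,.155],-.03)
S=r.grab_frame('scene'); save(S,'s9.png',(100,150,130,150),4)"
```

```text
rows [0.0002, -0.0082, 0.2068, -0.0007, -0.0005, -0.0007] dist 0.051740275612367354
```

View pics/s9.png

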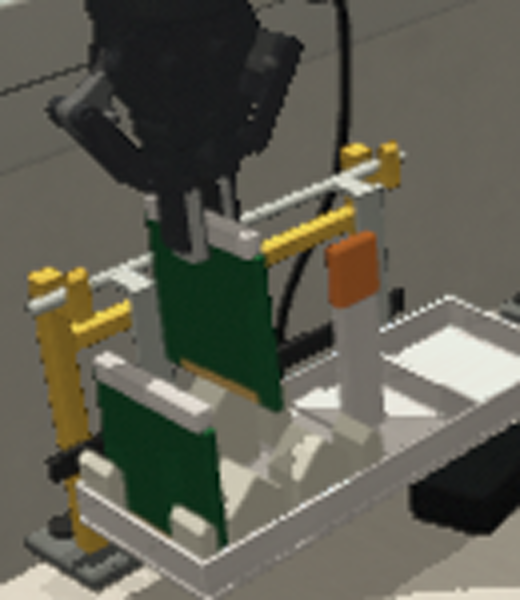

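Request:
apply_moves([
  [0,-0.007,0.05,0,0,0],
  [0,-0.007,0.1,0,0,0],
  [0,-0.007,0.16,0,0,0],
  [0,-0.007,0.2,0,0,0],
  [0,-0.007,0.207,0,0,0],
])

```text
clock: 15.55
tcp_pos: [0.6074, 0.2566, 0.1524]
orientation: [3.141, -0.048, -0.003]
contact_force: [-0.1, 1.1, -0.4]
grip_width: 0.0092
gripper_force: 39.7
```

Request:
apply_moves([
  [0,0,0.02,0,0,0],
  [0,0,0.04,0,0,0],
  [0,0,0.06,0,0,0],
  [0,0,0.07,0,0,0],
  [0,0,0.07,0,0,0],
])

```text
clock: 16.18
tcp_pos: [0.608, 0.2573, 0.1371]
orientation: [-3.14, 0.048, -0.0]
contact_force: [-2.0, -1.5, 4.7]
grip_width: 0.0092
gripper_force: 40.4
```

Request:
apply_moves([
  [0,0,0.004,0,0,0],
  [0,0,0.0,0,0,0],
  [0,0,0,0,0,0],
  [0,0,0,0,0,0],
], claw=0.3)

```text
clock: 16.68
tcp_pos: [0.608, 0.2569, 0.1361]
orientation: [-3.14, 0.048, 0.001]
contact_force: [-0.3, -0.3, -0.1]
grip_width: 0.0254
gripper_force: 0.0
```

Request:
apply_moves([
  [0,0,-0.1,0,0,0],
  [0,0,-0.3,0,0,0],
  [0,0,-0.5,0,0,0],
  [0,0,-0.6,0,0,0],
  [0,0,-0.6,0,0,0],
])

```text
clock: 17.3
tcp_pos: [0.609, 0.2575, 0.2888]
orientation: [-3.138, 0.048, -0.006]
contact_force: [0.3, -0.0, -0.1]
grip_width: 0.0258
gripper_force: 0.0
```

Run:
```python
from h import *
for n in('top','scene'):
  p=r.grab_frame(n)
  for d in r.outline_of(p,'solder_spool'):
    x,y,w,h=d['rect']; print(n,d['rect'],round(d['conf'],2),ray(p,(x+w/2,y+h/2),.026))
save(p,'s10.png',(100,150,180,230),2.6)
go([.436,.215,.15],.1)
```

```text
top [211.2, 240.3, 16.1, 14.1] 0.8 [0.40574582 0.19790325 0.026     ]
top [165.3, 214.1, 27.3, 29.3] 0.62 [0.46129344 0.32754464 0.026     ]
top [231.7, 262.0, 9.1, 15.9] 0.44 [0.33694402 0.1418318  0.026     ]
scene [233.4, 290.1, 29.8, 41.4] 0.93 [0.41244077 0.20374278 0.026     ]
scene [291.9, 300.9, 14.6, 30.8] 0.87 [0.32254556 0.15882826 0.026     ]
scene [159.0, 304.6, 45.7, 55.9] 0.76 [0.47138301 0.32390134 0.026     ]
rows [-0.6787, 0.1856, 0.5398, 0.0003, 0.0018, -0.0832] dist 0.22170698051347698
```

View pics/s10.png

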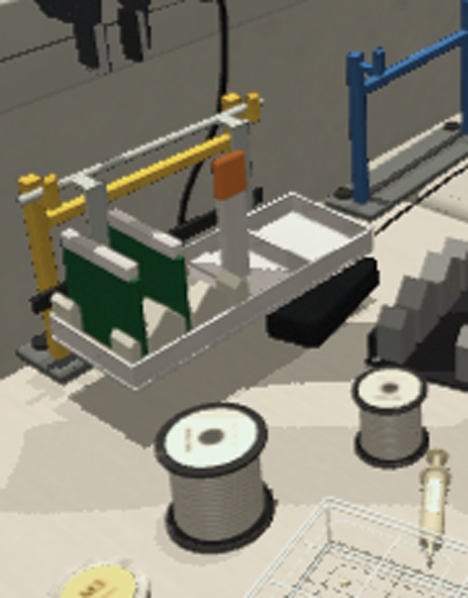

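Run:
```python
from h import *
p=r.grab_frame('scene'); t=r.grab_frame('top')
print(ray(p,(249.8,299.8),.052))
for q,n in((p,'scene'),(t,'top')):
  for d in r.outline_of(q,'solder_spool'):
    if abs(ray(q,(d['rect'][0]+d['rect'][2]/2,d['rect'][1]+d['rect'][3]/2),.026)[:2]-[.41,.2]).max()<.03:
      m=d['pixels']; ys,xs=np.nonzero(m); print(n,d['conf'],xs.min(),xs.max(),ys.min(),ys.max(),xs.mean(),ys.mean(),ray(q,(xs.mean(),ys.mean()),.03))
  # model silhouette extents for fit
  from scipy.optimize import least_squares
  a=np.linspace(0,6.28,60); ring=np.c_[.029*np.cos(a),.029*np.sin(a),0*a]; C=np.r_[ring,ring+[0,0,.052]]
  for d in r.outline_of(q,'solder_spool'):
    x,y,w,h=d['rect']
    if 12<w<36 and abs(ray(q,(x+w/2,y+h/2),.026)[:2]-[.41,.2]).max()<.03:
      f=lambda v:np.r_[proj(q,C+[v[0],v[1],0]).min(0)+proj(q,C+[v[0],v[1],0]).max(0)-[2*x+w,2*y+h]]
      s=least_squares(f,[.41,.2]); print(n,s.x,np.ptp(proj(q,C+[*s.x,0]),axis=0),w,h)
save(t,'t10.png',(150,190,130,100),5)
go([.41,.203,.15],-.03)
```

```text
[0.40983733 0.20105472 0.052     ]
scene 0.88 235 264 291 329 249.5116988809766 309.98982706002033 [0.40879387 0.20425073 0.03      ]
scene [0.4097544  0.20217952] [30.40602785 40.24732589] 30.1 38.9
top 0.57 210 229 236 255 218.19622641509434 246.41509433962264 [0.40810864 0.20080648 0.03      ]
top [0.40298687 0.19865932] [20.68214708 20.52932561] 16.6 16.8
rows [-0.784, 0.2392, 0.5434, -0.0003, 0.0007, -0.0004] dist 0.24585948363626323
```

View pics/t10.png

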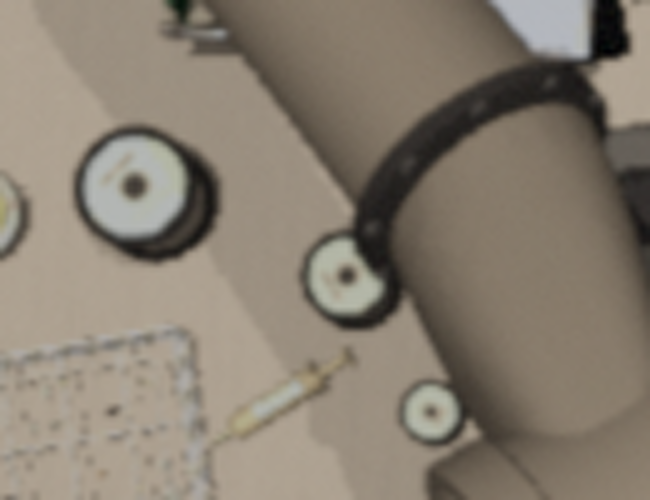

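Request:
apply_moves([
  [-0.24,0.07,0,0,0,0],
  [-0.47,0.14,0,0,0,0],
  [-0.7,0.21,0.05,0,0,0],
  [-0.785,0.24,0.25,0,0,0],
  [-0.785,0.24,0.45,0,0,0],
], claw=1)

```text
clock: 18.42
tcp_pos: [0.409, 0.2022, 0.1735]
orientation: [-3.141, 0.048, -0.004]
contact_force: [1.3, -0.2, 0.5]
grip_width: 0.0854
gripper_force: 0.0
```

```bash
python3 -c "
from h import *
go([.4095,.2025,.08],-.03)"
```

```text
rows [0.0008, -0.0012, 0.3741, -0.0002, -0.0016, -0.0002] dist 0.09352257407241178
```

Request:
apply_moves([
  [0,0,0.2,0,0,0],
  [0,0,0.35,0,0,0],
  [0,0,0.45,0,0,0],
  [0,0,0.55,0,0,0],
  [0,0,0.585,0,0,0],
])

```text
clock: 19.05
tcp_pos: [0.4093, 0.2028, 0.0264]
orientation: [3.141, -0.048, -0.003]
contact_force: [0.4, -0.5, 0.5]
grip_width: 0.0853
gripper_force: 0.0
```

Request:
apply_moves([
  [0,0,0.01,0,0,0],
  [0,0,0.01,0,0,0],
  [0,0,0.01,0,0,0],
  [0,0,0.01,0,0,0],
  [0,0,0.01,0,0,0],
], claw=0, newtons=40)

```text
clock: 19.68
tcp_pos: [0.4105, 0.2033, 0.0256]
orientation: [-3.14, 0.048, -0.001]
contact_force: [-1.5, -0.4, 6.8]
grip_width: 0.0566
gripper_force: 43.7
```

Request:
apply_moves([
  [0,0,-0.1,0,0,0],
  [0,0,-0.3,0,0,0],
  [0,0,-0.5,0,0,0],
  [0,0,-0.7,0,0,0],
  [0,0,-0.9,0,0,0],
])

```text
clock: 20.3
tcp_pos: [0.4095, 0.2026, 0.2514]
orientation: [-3.141, 0.048, 0.001]
contact_force: [0.8, 0.6, -2.6]
grip_width: 0.0566
gripper_force: 44.1
```

```bash
python3 -c "
from h import *
go([.602,.0905,.25],-.03)"
```

```text
rows [0.7835, 0.4248, 0.005, -0.0004, 0.0004, -0.0003] dist 0.22281021147841168
```

Request:
apply_moves([
  [0.2,0.11,0,0,0,0],
  [0.4,0.22,0,0,0,0],
  [0.6,0.33,0,0,0,0],
  [0.783,0.425,0,0,0,0],
  [0.783,0.425,0,0,0,0],
])

```text
clock: 20.92
tcp_pos: [0.6049, 0.0867, 0.2484]
orientation: [3.141, -0.058, -0.001]
contact_force: [-0.8, 0.7, -2.3]
grip_width: 0.0564
gripper_force: 44.1
```

Request:
apply_moves([
  [0,0,0.15,0,0,0],
  [0,0,0.3,0,0,0],
  [0,0,0.4,0,0,0],
  [0,0,0.48,0,0,0],
  [0,0,0.5,0,0,0],
])

```text
clock: 21.55
tcp_pos: [0.6013, 0.0909, 0.1236]
orientation: [-3.141, 0.047, 0.004]
contact_force: [-0.6, -0.9, -1.4]
grip_width: 0.0565
gripper_force: 44.1
```

```bash
python3 -c "
from h import *
go([.602,.0905,.088],-.03)
S=r.grab_frame('scene'); save(S,'s11.png',(130,150,130,130),4.5)"
```

```text
rows [0.0033, 0.0017, 0.1424, -0.0003, 0.0016, -0.0] dist 0.03561794063746013
```

View pics/s11.png

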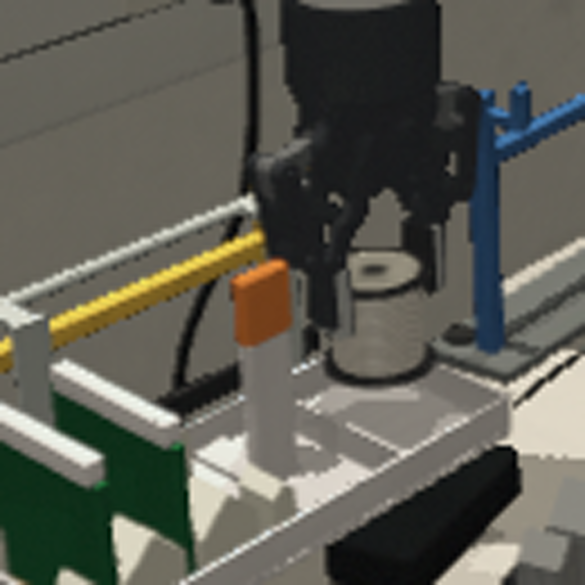

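Request:
apply_moves([
  [0.002,0.001,0.04,0,0,0],
  [0.002,0.001,0.08,0,0,0],
  [0.002,0.001,0.11,0,0,0],
  [0.002,0.001,0.13,0,0,0],
  [0.002,0.001,0.13,0,0,0],
])

```text
clock: 22.22
tcp_pos: [0.6027, 0.0875, 0.0914]
orientation: [3.139, -0.052, -0.002]
contact_force: [1.0, -7.5, -3.0]
grip_width: 0.0564
gripper_force: 44.4
```

Request:
apply_moves([
  [0,0,0.004,0,0,0],
  [0,0,0.008,0,0,0],
  [0,0,0.012,0,0,0],
  [0,0,0.012,0,0,0],
])

```text
clock: 22.72
tcp_pos: [0.6035, 0.0871, 0.0894]
orientation: [3.139, -0.053, 0.0]
contact_force: [-1.0, -9.2, 2.2]
grip_width: 0.0566
gripper_force: 44.2
```

Request:
apply_moves([
  [0,0.006,0.004,0,0,0],
  [0,0.01,0.008,0,0,0],
  [0,0.01,0.01,0,0,0],
  [0,0.01,0.01,0,0,0],
])

```text
clock: 23.22
tcp_pos: [0.6034, 0.0869, 0.0882]
orientation: [3.141, -0.05, 0.001]
contact_force: [-4.6, -6.1, 11.2]
grip_width: 0.0566
gripper_force: 45.6
```

```bash
python3 -c "
from h import *
o=r.get_obs(); print(o['contact_force'],o['moment'])
for n in('scene','top'):
  p=r.grab_frame(n)
  for t,z in(('handle',.167),('pocket',.062),('slot_0',.062),('hang_bar',.172)):
    print(n,t,[(np.round(ray(p,d['point'],z),3)[:2],round(d['conf'],2)) for d in r.landmark_of(p,t)][:3])
"
```

```text
[-4.58086225 -6.14308222 11.16299185] [-0.61544298  0.74079007 -0.07546235]
scene handle [(array([0.684, 0.175]), 0.7), (array([0.595, 0.169]), 0.63), (array([0.482, 0.349]), 0.55)]
scene pocket [(array([0.602, 0.085]), 0.85), (array([0.602, 0.256]), 0.47)]
scene slot_0 [(array([0.61 , 0.216]), 0.83), (array([0.605, 0.253]), 0.59), (array([0.615, 0.303]), 0.56)]
scene hang_bar [(array([0.68 , 0.187]), 0.76)]
top handle [(array([0.602, 0.168]), 0.79)]
top pocket [(array([0.608, 0.094]), 0.77)]
top slot_0 [(array([0.608, 0.214]), 0.8), (array([0.599, 0.248]), 0.6), (array([0.597, 0.263]), 0.58)]
top hang_bar []
```

Request:
apply_moves([
  [0,0.004,-0.006,0,0,0],
  [0,0.008,-0.006,0,0,0],
  [0,0.008,-0.006,0,0,0],
  [0,0.008,-0.006,0,0,0],
], claw=0.74)

```text
clock: 24.22
tcp_pos: [0.6026, 0.0865, 0.0882]
orientation: [-3.14, 0.047, 0.001]
contact_force: [1.0, -0.6, -0.0]
grip_width: 0.063
gripper_force: 0.0
```

Request:
apply_moves([
  [0,0,-0.05,0,0,0],
  [0,0,-0.12,0,0,0],
  [0,0,-0.2,0,0,0],
  [0,0,-0.35,0,0,0],
  [0,0,-0.55,0,0,0],
])

```text
clock: 24.85
tcp_pos: [0.6022, 0.0858, 0.2276]
orientation: [-3.141, 0.048, 0.002]
contact_force: [1.3, -0.5, 0.1]
grip_width: 0.0631
gripper_force: 0.0
```

Run:
```python
from h import *
np.set_printoptions(precision=4,suppress=True)
o=r.get_obs(); print(o['tcp_pos'],o['contact_force'],o['joints'])
for n in('scene','top'):
  p=r.grab_frame(n)
  for d in r.outline_of(p,'solder_spool'):
    x,y,w,h=d['rect']; print(n,d['rect'],round(d['conf'],2),ray(p,(x+w/2,y+h/2),.088))
  a=np.linspace(0,6.28,60); ring=np.c_[.029*np.cos(a),.029*np.sin(a),0*a]; C=np.r_[ring,ring+[0,0,.052]]+[.603,.087,.062]
  q=proj(p,C); print('expected',q.min(0),np.ptp(q,axis=0))
  if n=='scene':
    # orange grip centroid
    hsv=cv2.cvtColor(p['pixels'],cv2.COLOR_RGB2HSV)[190:240,165:215]; ys,xs=np.nonzero((hsv[...,0]<14)&(hsv[...,1]>150)&(hsv[...,2]>90)); print('orange',xs.min()+165,xs.max()+165,ys.min()+190,ys.max()+190,xs.mean()+165,ys.mean()+190,len(xs))
for psi in(-.03+np.pi/2,-.03-np.pi/2): go([.602,.167,.25],psi)
```

```text
[0.6022 0.0858 0.2276] [ 1.2601 -0.4595  0.0698] [ 0.1252  0.4153 -0.4854  1.6985  0.2136  1.0819 -2.0276]
scene [202.5, 214.1, 28.0, 34.1] 0.78 [0.6069 0.0817 0.088 ]
scene [160.1, 304.3, 45.2, 56.8] 0.69 [0.4121 0.3691 0.088 ]
scene [288.5, 298.2, 18.9, 29.8] 0.56 [0.2877 0.2171 0.088 ]
expected [202.7391 216.8943] [26.5122 31.6707]
orange 181 194 208 226 187.64204545454544 217.6818181818182 176
top [164.0, 215.3, 24.5, 26.1] 0.67 [0.4528 0.3227 0.088 ]
top [232.0, 266.0, 9.2, 13.7] 0.41 [0.3237 0.1345 0.088 ]
expected [245.8712 170.597 ] [19.7755 22.4357]
rows [-0.0157, -0.3231, -0.087, 0.001, -0.0023, -1.0005] dist 0.0837433131300172
rows [-0.0157, -0.3231, -0.087, -0.0023, -0.001, 0.9995] dist 0.0837433131300172
```

Request:
apply_moves([
  [0,-0.05,-0.09,0,0,-0.11],
  [-0.005,-0.15,-0.09,0,0,-0.22],
  [-0.01,-0.25,-0.09,0,0,-0.33],
  [-0.016,-0.32,-0.09,0,0,-0.44],
  [-0.016,-0.323,-0.09,0,0,-0.55],
], claw=0.4, newtons=110)

```text
clock: 25.68
tcp_pos: [0.5999, 0.1686, 0.2474]
orientation: [-2.865, -1.283, 0.003]
contact_force: [0.2, 0.4, -0.0]
grip_width: 0.0338
gripper_force: 0.0
```

```bash
cat >> h.py <<'E'
def Rc(yaw,pitch): return R.from_euler('ZYX',[yaw,pitch,0]).as_matrix()@tool(np.pi/2)
E
python3 -c "
from h import *
go([.601-.036*.06,.1667,.215],0,Rc(-.03,-.036))"
```

```text
rows [-0.0085, 0.0022, 0.1297, -0.0238, 0.0079, -0.4447] dist 0.03250865450218622
```

Request:
apply_moves([
  [-0.008,0.002,0,0,0,-0.11],
  [-0.008,0.002,0.02,-0.01,0,-0.22],
  [-0.008,0.002,0.06,-0.02,0.004,-0.33],
  [-0.0085,0.002,0.1,-0.024,0.008,-0.44],
  [-0.0085,0.002,0.13,-0.024,0.008,-0.445],
])

```text
clock: 26.3
tcp_pos: [0.5993, 0.1642, 0.2145]
orientation: [2.246, 2.158, 0.038]
contact_force: [0.3, -0.1, 0.5]
grip_width: 0.0342
gripper_force: 0.0
```

```bash
python3 -c "
from h import *
go([.6013+.036*.019,.1667,.148],0,Rc(-.03,-.036)); print(r.get_obs()['contact_force'],r.get_obs()['joints'])
for n in('scene','top'):
  p=r.grab_frame(n)
  hs=cv2.cvtColor(p['pixels'],cv2.COLOR_RGB2HSV)
  u,v=proj(p,[.6,.167,.17])[0].astype(int); w=hs[v-15:v+15,u-15:u+15]; ys,xs=np.nonzero((w[...,0]<14)&(w[...,1]>150)&(w[...,2]>90))
  if len(xs): print(n,'orange',xs.min()+u-15,xs.max()+u-15,ys.min()+v-15,ys.max()+v-15,xs.mean()+u-15,ys.mean()+v-15)
  C=np.array([[a,b,c] for a in(-5,5) for b in(-30,0) for c in(89,125)])/1000
  q=proj(p,R.from_euler('ZYX',[-.03,-.036,0]).apply(C)+[.6054,.1831,.0570]); print('exp',q.min(0),q.max(0))
"
```

```text
rows [0.0107, 0.0006, 0.266, 0.0001, 0.0008, -0.0061] dist 0.06655324252314744
[ 0.25651621 -0.07582034  0.47596329] [ 0.21882739  0.50997279 -0.81357836  1.69305349  0.43460138  1.09044243
 -0.76593204]
scene orange 182 194 208 226 187.61458333333334 217.03645833333334
exp [180.49496978 205.47894282] [195.52273638 226.99012005]
exp [220.81950179 172.25585048] [232.64977649 178.84375183]
```

Request:
apply_moves([
  [0.008,0,0.06,0,0,-0.004],
  [0.008,0,0.13,0,0,-0.006],
  [0.008,0,0.2,0,0,-0.006],
  [0.008,0,0.25,0,0,-0.006],
  [0.008,0,0.266,0,0,-0.006],
])

```text
clock: 27.02
tcp_pos: [0.6023, 0.1665, 0.1481]
orientation: [2.234, 2.17, 0.039]
contact_force: [0.1, 0.2, -0.1]
grip_width: 0.0342
gripper_force: 0.0
```

```bash
python3 -c "
from h import *
go([.6013+.036*.019,.1667,.148],0,Rc(-.03,-.036)); print(r.get_obs()['contact_force'])"
```

```text
rows [0.0006, -0.0015, 0.0005, 0.0006, 0.0007, 0.0006] dist 0.00042722634359175607
[ 0.09987213  0.24464362 -0.0804862 ]
```

Request:
apply_moves([
  [0,0,0,0,0,0],
  [0,0,0,0,0,0],
  [0,0,0,0,0,0],
  [0,0,0,0,0,0],
  [0,0,0,0,0,0],
], claw=0, newtons=110)

```text
clock: 27.65
tcp_pos: [0.6022, 0.1669, 0.1499]
orientation: [2.233, 2.169, 0.04]
contact_force: [-5.6, 0.2, 4.0]
grip_width: 0.0084
gripper_force: 107.6
```

```bash
python3 -c "
from h import *
o=r.get_obs();print(o['contact_force'],o['moment'],o['tcp_pos'])
go(o['tcp_pos']+[-.002,0,.04],0,Rc(-.03,-.036));go(o['tcp_pos']+[0,0,.06],0,Rc(-.03,0))"
```

```text
[-5.63769417  0.21604242  3.98870974] [-0.06341624  0.97539842 -0.24101766] [0.60224731 0.16693669 0.14985975]
rows [-0.0004, -0.0019, -0.1602, 0.0012, 0.0005, 0.0006] dist 0.040049968789001585
rows [-0.0002, 0.0091, -0.2398, 0.0241, 0.0005, 0.0006] dist 0.060000000000000005
```

Request:
apply_moves([
  [0,0.001,-0.03,0,0,0],
  [0,0.003,-0.08,0,0,0],
  [0,0.005,-0.13,0,0,0],
  [0,0.007,-0.18,0.01,0,0],
  [0,0.009,-0.24,0.024,0,0],
])

```text
clock: 28.28
tcp_pos: [0.6027, 0.1667, 0.2106]
orientation: [2.252, 2.189, -0.0]
contact_force: [0.5, -0.7, -7.8]
grip_width: 0.0083
gripper_force: 107.5
```

Run:
```python
from h import *
np.set_printoptions(precision=4,suppress=True)
o=r.get_obs();print(o['contact_force'],o['moment'],o['tcp_pos'],R.from_matrix(R.from_rotvec(o['orientation']).as_matrix()@tool(np.pi/2).T).as_euler('ZYX'))
go(o['tcp_pos']+[-.02,0,.02],0,Rc(-.03,0))
S=r.grab_frame('scene')
# fit carrier by bar/edges is manual; check handle slip & spool
for t in('handle','pocket','hang_bar','slot_0'): print(t,[(np.round(d['point'],1).tolist(),round(d['conf'],2)) for d in r.landmark_of(S,t)][:3])
```

```text
[ 0.4874 -0.7195 -7.8494] [-0.1526 -0.0258 -0.0547] [0.6027 0.1667 0.2106] [-0.0285 -0.0007 -0.0008]
rows [-0.0023, -0.0799, -0.0801, 0.0004, 0.0005, 0.0009] dist 0.028284271247461905
handle [([186.1, 189.1], 0.75)]
pocket [([217.1, 220.3], 0.8), ([363.0, 244.4], 0.48), ([181.6, 234.2], 0.3)]
hang_bar [([153.5, 182.4], 0.93)]
slot_0 [([171.7, 241.4], 0.93), ([136.7, 259.5], 0.81)]
```

Run:
```python
from fit import *
T=r.grab_frame('top'); S=r.grab_frame('scene')
t=lambda l,uv:(T,l,cv(uv,4.8,(175,135))); s=lambda l,uv:(S,l,cv(uv,3.6,(105,180)))
o=[t((0,105,177),(75,24)),t((0,-105,177),(415,43)),
s((0,105,177),(23,143)),s((0,-105,177),(302,28)),s((-29,105,188),(53,142)),s((-29,-105,188),(333,27))]
x,e=fit(o,[.7,.18,0,0]);print('yellow',x);print(e)
t=lambda l,uv:(T,l,cv(uv,6,(290,135))); s=lambda l,uv:(S,l,cv(uv,5,(215,120)))
o=[t((0,105,177),(133,98)),t((0,-105,177),(560,83)),
s((0,105,177),(109,254)),s((0,-105,177),(326,150)),s((-29,105,188),(153,246)),s((-29,-105,188),(367,140))]
x,e=fit(o,[.69,-.18,0,0]);print('blue',x);print(e)
# blue pixel segmentation of upright tops in both
for n,p in(('top',T),('scene',S)):
  h=cv2.cvtColor(p['pixels'],cv2.COLOR_RGB2HSV); m=((h[...,0]>100)&(h[...,0]<122)&(h[...,1]>120)&(h[...,2]>50)).astype(np.uint8)
  k,l,st,c=cv2.connectedComponentsWithStats(m); print(n,[st[i].tolist() for i in range(1,k) if st[i][4]>60])
```

```text
yellow [ 0.7033  0.176  -0.0062 -0.033 ]
[[ 0.013   0.0129]
 [-0.149  -0.119 ]
 [ 0.488   0.287 ]
 [ 0.3594  0.5867]
 [-0.3871 -0.3054]
 [-0.2965 -0.5195]]
blue [ 0.6863 -0.184  -0.0042  0.0584]
[[-0.0848 -0.1565]
 [ 0.0048 -0.0262]
 [ 0.0303  0.3237]
 [-0.0268 -0.1868]
 [ 0.0357  0.0411]
 [ 0.1401 -0.1522]]
top [[160, 84, 48, 9, 211], [310, 150, 70, 13, 240], [411, 151, 14, 14, 133], [451, 389, 12, 26, 125]]
scene [[61, 70, 53, 13, 294], [234, 147, 56, 65, 762], [297, 151, 14, 10, 108], [348, 225, 14, 7, 78]]
```

Request:
apply_moves([
  [0,-0.04,0,0,0,0],
  [0,-0.12,0,0,0,0],
  [0,-0.2,0,0,0,0],
  [0,-0.28,0,0,0,0],
  [0,-0.32,0,0,0,0],
])

```text
clock: 29.25
tcp_pos: [0.5209, 0.1692, 0.2093]
orientation: [2.251, 2.19, -0.002]
contact_force: [0.3, 1.0, -6.9]
grip_width: 0.0087
gripper_force: 107.6
```

Request:
apply_moves([
  [-0.06,0,0,0,0,0],
  [-0.2,0,0,0,0,-0.005],
  [-0.35,0,0,0,0,-0.01],
  [-0.5,0,0,0,0,-0.02],
  [-0.65,0,0,0,0,-0.025],
])

```text
clock: 29.88
tcp_pos: [0.5186, 0.0039, 0.2096]
orientation: [2.21, 2.23, 0.0]
contact_force: [0.2, -0.7, -6.9]
grip_width: 0.0081
gripper_force: 107.6
```

Run:
```python
from h import *
np.set_printoptions(precision=4,suppress=True)
o=r.get_obs();print(o['contact_force'],o['moment'],o['tcp_pos'],o['joints'])
go([.5072,-.2052,.205],0,Rc(.056,0))
```

```text
[ 0.238  -0.6548 -6.8907] [-0.1323 -0.0422  0.0031] [0.5186 0.0039 0.2096] [ 0.5773  0.3612 -0.8582  1.9069  0.3222  1.0151 -0.4126]
rows [-0.8359, -0.0531, 0.0195, 0.001, 0.0008, -0.0298] dist 0.20945291541020603
```

Request:
apply_moves([
  [-0.15,-0.01,0,0,0,-0.005],
  [-0.33,-0.02,0,0,0,-0.012],
  [-0.52,-0.03,0,0,0,-0.02],
  [-0.7,-0.045,0.01,0,0,-0.026],
  [-0.83,-0.053,0.02,0.001,0.001,-0.03],
])

```text
clock: 30.5
tcp_pos: [0.5063, -0.2054, 0.2045]
orientation: [-2.161, -2.28, 0.001]
contact_force: [-0.9, 0.7, -7.8]
grip_width: 0.0087
gripper_force: 107.6
```

Run:
```python
from h import *
np.set_printoptions(precision=4,suppress=True)
o=r.get_obs();print(o['moment'],o['joints'])
go([.5872,-.2052,.2],0,Rc(.056,0))
p=r.grab_frame('scene')
for t in('handle','hang_bar','pocket','solder_spool','board_a'): print(t,[(np.round(d['point'],1).tolist(),round(d['conf'],2)) for d in r.landmark_of(p,t)][:3])
q=lambda *l:proj(p,R.from_euler('ZYX',[.056,0,0]).apply(np.array(l)-[0,-.0162,.093])+o['tcp_pos'])[0]
print('exp',q(0,-.015,.11),q(.08,0,.112),q(0,-.093,.005))
```

```text
[-0.1219 -0.0258 -0.0171] [ 0.9026  0.402  -0.7922  1.852   0.3328  1.0254  0.028 ]
rows [-0.0166, 0.3232, 0.0178, -0.0005, 0.0004, -0.0014] dist 0.08102976612790948
handle [([323.0, 152.8], 0.59), ([331.2, 178.8], 0.24)]
hang_bar [([290.2, 149.8], 0.58), ([332.6, 182.6], 0.54)]
pocket [([332.8, 181.3], 0.57)]
solder_spool [([300.1, 320.9], 0.91), ([182.1, 349.2], 0.8), ([332.2, 179.1], 0.57)]
board_a [([304.6, 200.5], 0.91), ([294.8, 206.7], 0.73)]
exp [319.4018 152.7519] [289.6131 148.3702] [331.269  181.2019]
```

Request:
apply_moves([
  [0,0.05,0,0,0,0],
  [-0.008,0.15,0.01,0,0,0],
  [-0.015,0.24,0.018,0,0,-0.001],
  [-0.017,0.3,0.018,0,0,-0.001],
  [-0.017,0.323,0.018,0,0,-0.001],
])

```text
clock: 31.42
tcp_pos: [0.5889, -0.1997, 0.2]
orientation: [-2.153, -2.286, -0.001]
contact_force: [-0.8, 0.6, -7.6]
grip_width: 0.0083
gripper_force: 107.9
```

Request:
apply_moves([
  [0,0,0,0,0,0],
  [0,0,0,0,0,0],
])

```text
clock: 31.68
tcp_pos: [0.5871, -0.2007, 0.2]
orientation: [-2.154, -2.285, 0.001]
contact_force: [0.6, -0.3, -6.7]
grip_width: 0.0087
gripper_force: 107.7
```

Run:
```python
from h import *
np.set_printoptions(precision=4,suppress=True)
o=r.get_obs();print(o['moment'],o['contact_force'])
go([.5872,-.2052,.172],0,Rc(.056,0))
p=r.grab_frame('scene')
q=lambda l:R.from_euler('ZYX',[.056,0,0]).apply(np.array(l)-[0,-.0162,.093])+o['tcp_pos']
for y in(.125,-.125): print('bar end',q([.08,y,.112]),proj(p,q([.08,y,.112])))
save(p,'s12.png',(210,110,130,130),4.5)
h=p['pixels'].astype(int)
# near-left hook region: blue mask + bright bar samples
for y in(.115,.105,.095,-.095,-.115):
  u,v=proj(p,q([.08,y,.112]))[0]; ui=int(round(u)); col=h[int(v)-6:int(v)+7,ui].tolist(); print(y,round(u,1),round(v,1),[tuple(c) for c in col])
```

```text
[-0.1769  0.0673 -0.0103] [ 0.6187 -0.2751 -6.6904]
rows [-0.0179, -0.0003, 0.1121, -0.001, -0.0003, 0.0018] dist 0.02837836089099875
bar end [ 0.659  -0.0553  0.219 ] [[235.7692 157.8864]]
bar end [ 0.673  -0.3049  0.219 ] [[288.3566 134.0554]]
0.115 238.2 156.8 [(103, 100, 90), (102, 99, 90), (102, 99, 89), (101, 99, 88), (101, 99, 90), (102, 100, 89), (120, 117, 107), (198, 198, 186), (145, 145, 135), (93, 94, 87), (96, 93, 84), (102, 99, 90), (103, 100, 90)]
0.105 240.6 155.7 [(102, 99, 90), (102, 99, 90), (103, 99, 89), (103, 99, 89), (102, 99, 89), (122, 121, 110), (206, 207, 194), (180, 181, 168), (114, 115, 107), (62, 63, 58), (103, 99, 90), (103, 100, 90), (102, 99, 89)]
0.095 243.0 154.6 [(102, 98, 88), (102, 99, 90), (103, 99, 90), (103, 100, 90), (103, 100, 90), (105, 102, 92), (130, 130, 120), (156, 157, 146), (124, 125, 115), (62, 63, 58), (103, 100, 90), (103, 99, 90), (102, 98, 89)]
-0.095 282.9 136.5 [(28, 28, 30), (26, 28, 29), (27, 28, 29), (27, 29, 29), (30, 32, 32), (29, 30, 31), (28, 28, 30), (25, 28, 28), (29, 31, 31), (55, 58, 59), (97, 98, 91), (101, 102, 94), (100, 97, 88)]
-0.115 286.5 134.9 [(26, 27, 29), (25, 27, 28), (25, 27, 28), (26, 27, 28), (27, 29, 30), (25, 28, 29), (26, 26, 28), (26, 27, 29), (27, 29, 30), (27, 28, 30), (27, 29, 30), (27, 29, 30), (28, 29, 30)]
```

Request:
apply_moves([
  [-0.006,0,0.03,0,0,0],
  [-0.012,0,0.06,0,0,0.001],
  [-0.012,0,0.085,0,0,0.001],
  [-0.012,0,0.11,0,0,0.001],
  [-0.012,0,0.11,0,0,0.001],
])

```text
clock: 32.35
tcp_pos: [0.5875, -0.2034, 0.1718]
orientation: [-2.155, -2.283, 0.001]
contact_force: [-0.2, -0.7, -6.9]
grip_width: 0.0086
gripper_force: 107.7
```

Request:
apply_moves([
  [0,0,0.01,0,0,0],
  [0,0,0.02,0,0,0],
  [0,0,0.03,0,0,0],
  [0,0,0.04,0,0,0],
  [0,0,0.04,0,0,0],
])

```text
clock: 32.98
tcp_pos: [0.5878, -0.2035, 0.1623]
orientation: [-2.156, -2.283, 0.0]
contact_force: [-0.1, -0.2, -7.1]
grip_width: 0.0086
gripper_force: 107.7
```

Run:
```python
from h import *
np.set_printoptions(precision=4,suppress=True)
o=r.get_obs();print(o['moment'],o['contact_force'],o['tcp_pos'])
go([.5872,-.2052,.153],0,Rc(.056,0))
```

```text
[-0.1357 -0.0032  0.0288] [-0.0917 -0.2134 -7.1041] [ 0.5878 -0.2035  0.1623]
rows [-0.0065, -0.0026, 0.0373, -0.0008, -0.0006, 0.0009] dist 0.009496441763228917
```

Request:
apply_moves([
  [0,0,0.01,0,0,0],
  [0,0,0.02,0,0,0],
  [0,0,0.03,0,0,0],
  [0,0,0.036,0,0,0],
  [0,0,0.036,0,0,0],
])

```text
clock: 33.6
tcp_pos: [0.5879, -0.2035, 0.1535]
orientation: [-2.156, -2.283, 0.0]
contact_force: [-1.3, 0.0, -6.8]
grip_width: 0.0085
gripper_force: 107.8
```

Feel for the hook floor.

Request:
apply_moves([
  [0,0,0.006,0,0,0],
  [0,0,0.01,0,0,0],
  [0,0,0.012,0,0,0],
  [0,0,0.012,0,0,0],
])

```text
clock: 34.1
tcp_pos: [0.5883, -0.2037, 0.1521]
orientation: [2.157, 2.284, 0.0]
contact_force: [-6.2, -0.1, 4.4]
grip_width: 0.0088
gripper_force: 109.3
```

Run:
```python
from h import *
np.set_printoptions(precision=4,suppress=True)
o=r.get_obs();print(o['moment'],o['contact_force'],o['tcp_pos'])
```

```text
[0.0519 0.4892 0.0181] [-6.2406 -0.1035  4.3543] [ 0.5883 -0.2037  0.1521]
```

Request:
apply_moves([
  [0,-0.002,0.0,-0.004,0,0],
  [0,-0.004,0.001,-0.008,0,0],
  [0,-0.004,0.003,-0.012,0,0],
  [0,-0.004,0.003,-0.012,0,0],
])

```text
clock: 34.6
tcp_pos: [0.588, -0.2035, 0.1508]
orientation: [2.147, 2.274, 0.024]
contact_force: [-1.5, -0.6, 5.9]
grip_width: 0.0083
gripper_force: 109.8
```

Request:
apply_moves([
  [0,0,0,0,0,0],
  [0,0,0,0,0,0],
  [0,0,0,0,0,0],
  [0,0,0,0,0,0],
], claw=0.35)

```text
clock: 35.1
tcp_pos: [0.5868, -0.2036, 0.1496]
orientation: [2.149, 2.276, 0.021]
contact_force: [-0.5, -0.7, 0.0]
grip_width: 0.0299
gripper_force: 0.0
```

Run:
```python
from h import *
np.set_printoptions(precision=4,suppress=True)
o=r.get_obs();print(o['moment'],o['contact_force'],o['tcp_pos'])
go(o['tcp_pos']+[-.003,0,.1],0,Rc(.056,0))
p=r.grab_frame('scene')
q=lambda *l:proj(p,R.from_euler('ZYX',[.056,-.036,0]).apply(np.array(l)-[.08,0,.112])+[.6667,-.1835,.172])[0]
for t in('handle','hang_bar','pocket','solder_spool','board_a'): print(t,[(np.round(d['point'],1).tolist(),round(d['conf'],2)) for d in r.landmark_of(p,t)][:3])
print('exp',q(0,-.015,.11),q(.08,0,.112),q(0,-.093,.005))
```

```text
[0.0133 0.09   0.0107] [-0.4563 -0.7234  0.0073] [ 0.5868 -0.2036  0.1496]
rows [0.0011, -0.0049, -0.4001, 0.0112, -0.0006, 0.0009] dist 0.10004498987955372
handle [([294.8, 163.4], 0.96)]
hang_bar [([265.4, 162.4], 0.69), ([263.8, 218.9], 0.15)]
pocket [([306.1, 190.4], 0.56)]
solder_spool [([299.0, 319.6], 0.91), ([185.2, 346.6], 0.64), ([302.2, 192.2], 0.57)]
board_a [([274.7, 213.0], 0.88), ([263.5, 217.7], 0.56), ([293.2, 165.5], 0.31)]
exp [292.5169 166.5201] [264.956  161.0861] [304.7919 192.1413]
```

Request:
apply_moves([
  [0,0,-0.06,0,0,0],
  [0,0,-0.16,0,0,0],
  [0,0,-0.28,0,0,0],
  [0,0,-0.4,0,0,0],
  [0,0,-0.5,0,0,0],
])

```text
clock: 36.02
tcp_pos: [0.5851, -0.2037, 0.2775]
orientation: [2.147, 2.274, 0.023]
contact_force: [0.0, -0.4, 0.0]
grip_width: 0.0299
gripper_force: 0.0
```

Request:
apply_moves([
  [0,-0.1,-0.1,0,0,0],
  [0,-0.25,-0.1,0,0,0],
  [0,-0.4,-0.1,0,0,0],
  [0,-0.4,-0.1,0,0,0],
  [0,-0.4,-0.1,0,0,0],
])

```text
clock: 36.65
tcp_pos: [0.4851, -0.2096, 0.299]
orientation: [2.148, 2.274, 0.022]
contact_force: [-0.5, -0.0, -0.3]
grip_width: 0.0296
gripper_force: 0.0
```

Run:
```python
from h import *
np.set_printoptions(precision=4,suppress=True)
p=r.grab_frame('scene'); T=r.grab_frame('top')
X=R.from_euler('ZYX',[.056,-.036,0])
for n,c in(('s',p),('t',T)):
  q=lambda *l:proj(c,X.apply(np.array(l)-[.08,0,.112])+[.6667,-.1835,.172])[0]
  for t in('handle','hang_bar','pocket','solder_spool','board_a'): print(n,t,[(np.round(d['point'],1).tolist(),round(d['conf'],2)) for d in r.landmark_of(c,t)][:3])
  print('exp',q(0,-.015,.11),q(.08,0,.112),q(0,-.093,.005),q(0,.074,.005),q(0,.116,.005))
h=p['pixels']
for y in(.12,.09,.05,0,-.05,-.09,-.12):
  u,v=proj(p,X.apply(np.array([.08,y,.112])-[.08,0,.112])+[.6667,-.1835,.172])[0]; col=h[int(v)-6:int(v)+9,int(round(u))].astype(int); b=col.min(1); print(y,round(u,1),round(v,1),'bright row',int(v)-6+b.argmax(),col[b.argmax()])
```

```text
s handle [([294.2, 167.3], 0.9)]
s hang_bar [([266.1, 162.4], 0.73), ([264.2, 217.1], 0.62)]
s pocket [([308.6, 190.5], 0.88), ([285.8, 203.0], 0.47)]
s solder_spool [([300.9, 322.1], 0.76), ([188.9, 348.3], 0.73), ([303.5, 192.8], 0.68)]
s board_a [([270.1, 220.5], 0.86), ([273.8, 212.6], 0.85)]
exp [292.5169 166.5201] [264.956  161.0861] [304.7919 192.1413] [273.4955 213.3035] [264.5466 219.3546]
t handle [([353.5, 183.2], 0.55)]
t hang_bar [([344.7, 158.9], 0.88)]
t pocket []
t solder_spool [([182.4, 230.4], 0.92)]
t board_a [([319.8, 193.9], 0.77), ([303.9, 190.0], 0.57)]
exp [353.5715 182.6635] [347.093  156.0436] [374.15   188.9278] [320.6043 190.5962] [307.134  191.0159]
0.12 238.4 174.4 bright row 175 [176 176 164]
0.09 245.5 170.9 bright row 166 [103 100  90]
0.05 254.4 166.4 bright row 171 [213 214 202]
0 265.0 161.1 bright row 161 [196 197 185]
-0.05 274.9 156.1 bright row 156 [198 199 186]
-0.09 282.4 152.3 bright row 155 [211 213 200]
-0.12 287.8 149.6 bright row 155 [210 212 200]
```

Run:
```python
from h import *
p=r.grab_frame('scene'); g=p['pixels'].astype(int).min(2); b=p['pixels'].astype(int)
print('cols',list(range(276,298)))
for v in range(143,162): print(v,' '.join(('B' if b[v,u,2]-b[v,u,0]>40 else ' ')+'%3d'%g[v,u] for u in range(276,298)))
print('left',list(range(232,252)))
for v in range(164,182): print(v,' '.join(('B' if b[v,u,2]-b[v,u,0]>40 else ' ')+'%3d'%g[v,u] for u in range(232,252)))
```

```text
cols [276, 277, 278, 279, 280, 281, 282, 283, 284, 285, 286, 287, 288, 289, 290, 291, 292, 293, 294, 295, 296, 297]
143   88   89   89   89   89   88   89   89   88   87   87   88   87   87   87   88   90   89   89   89   89   88
144   88   89   88   88   89   88   89   89   87   88   88   87   87   87   87   89   89   89   89   90   88   88
145   88   88   88   88   88   89   88   89   88   89   89   88   87   87   88   89   90   89   88   89   89   88
146   88   88   89   89   88   89   88   88   89   89   88   89   88   87   88   88   90   89   90   90   89   88
147   89   89   88   87   89   89   89   88   89   89   88   88   54 B 36   89   89   90   90   90   89   89   89
148   89   89   99   98   99  100   95   89   88   88   87   51 B 55 B 59   95   90   90   90   90   90   89   89
149   88   88 B 78 B 69 B 70 B 69 B 53   95   89   89   50 B 28 B 35 B 31   87   90   90   90   90   90   89   89
150   89   53 B 38 B 44 B 56 B 37 B 26   85   92  108   63 B 29 B 29 B 28   86   89   89   89   89   89   88   89
151   89   53 B 29 B 30 B 32 B 28   50  106  128  190  130   42 B 29 B 2
[... 2459 characters left out ...]
8  117  164  148  120   91   65 B 37 B 30 B 30 B 29   23   84  100 B 58 B 65
176   90   51 B 30 B 31   59   96  105   90   65   52 B 38 B 34 B 32 B 31 B 30   23 B 38 B 66 B 69 B 71
177   89   52 B 29 B 31 B 30   73   64   54   43 B 32 B 31 B 31 B 34 B 31 B 29 B 32 B 67 B 74 B 69 B 51
178   90   50 B 29 B 31 B 29 B 29 B 27 B 26   87   58   26 B 33 B 33 B 32 B 32 B 50 B 68 B 54 B 34 B 28
179   90   51 B 30 B 31 B 31 B 29 B 28 B 26   88  101 B 58 B 60 B 56 B 52 B 49 B 50 B 36 B 29 B 29 B 29
180   91   49 B 28 B 30 B 30 B 31 B 28 B 27 B 42 B 65 B 69 B 71 B 69 B 57 B 34 B 28 B 28 B 27   38   41
181   91   49 B 27 B 31 B 31 B 31 B 28 B 25 B 57 B 67 B 67 B 55 B 35 B 31 B 28 B 27 B 26   38   86   89
```

```bash
python3 -c "
from bench import r
print(r.hand_in())"
```

```text
the job is handed in; nothing more can be done
None
```

The job is handed in: both boards that were present are seated in carrier slots 1 and 2, the 58 mm solder spool stands in the pocket, and the loaded carrier hangs on both blue hooks, carried there level without being set down (I viewed 15 pictures, one over the limit of 14).

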